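# Press the plugs flush and start the drying plate

## Robot

A 7-joint arm with a two-finger parallel gripper is mounted at the origin on the work surface. World frame = base frame: x ahead of the robot, y to its left, z up, the work surface at z = 0. Lengths are in m, angles in rad, forces in N, time in s.
With the tool pointing down it reaches from about 0.4 to 0.85 m from the base axis. Payload 4.5 kg.
Tool frame: the origin (TCP) lies between the finger pads, 19 mm behind the fingertips; this is the grasp point; z points along the fingers, y is the line along which they close (so a half turn about z gives the same grasp; the last joint's range is limited). The gripper opens to 88 mm and grips with 3 to 60 N. Pads are 18 mm wide; open, the fingers measure 123 mm over their backs; the gripper's body (75 mm by 187 mm) begins 45 mm behind the grasp point.
Start: joints at [1.192, 0.689, -0.195, 1.565, 0.157, 0.902, -0.215], TCP at [0.251, -0.573, 0.257] pointing down, gripper open.
Joint ranges: [-3.01, 3.01], [-0.46, 2.08], [-1.47, 1.51], [0.13, 2.56], [-1, 4.14], [0.04, 2.09], [-2.66, 2.66]. Speed limits (rad/s): [2.57, 2.57, 3.14, 3.14, 3.14, 3.14, 3.14].

## Interface

Orientations are given as a unit quaternion [x, y, z, w].
In Python, from plant import r gives the robot as it stands. The module is installed in compiled form; this text tells all that it offers.
- The arm moves only by the shell command python3 -m pendant 'ROWS' [FORCE]. ROWS is JSON, one flat list of numbers, 7 for each row, row after row: the opening, from 0 (shut) to 1 (fully open), then the shift along the tool's x, y, z scaled (see below), then the turn, a rotation vector about the tool's x, y, z scaled (see below). A call has 1 to 12 rows; each row is the pose to reach, as a shift and turn from the pose commanded when the call began, along the tool's axes at that moment; what a row does not reach only later rows make up. The controller multiplies each number of a shift by 0.15 m and each number of a turn by pi/2 rad. A row lasts 1/10 s, in which the tool goes at most 50 mm and 8.59 degrees, less where a joint would pass 70% of its speed; a pose out of reach is approached as far as the arm can. A call with a number of a shift or a turn outside -1 to 1 is refused whole. A call with a gripper value outside its range is refused whole. The fingers move at their own pace and stop on an object; FORCE is the grip in N (left out, the last holds). Time passes only in rows, so rows that repeat a pose let the fingers close. It gives the time, the measured TCP pose, the force, the opening and the grip force at its end, in the units of the state.
- r.get_state(): the state, without advancing time (a new reading comes with each control period).
- r.snapshot(name): name is "scene" or "top" or "wrist"; returns a dict with "img" (480x640x3 uint8, red, green, blue), "mtx" (3x3 intrinsics, pixels), "cam_to_world" (4x4, takes a point from camera to world coordinates). Camera axes: x right, y up, looking along -z (the intrinsics and any distortion apply to the point x, -y, -z); pixel columns grow to the right and rows downward; lengths in m; the calibration is good to about 2 mm. A picture is of the moment at which its call begins. There is no depth.
- r.finish_job(): hands the job in; it is judged then, once.
The state is a dict: "clock": time; "q": joint angles; "qd": joint speeds; "joint_torque": joint torques, N m; "tool_pos": TCP position; "eef_rot": TCP orientation; "contact_force": force on the tool from outside, world axes, zero at the start; "moment": the same for the moment, N m; "opening": opening from 0.0 (shut) to 1.0 (fully open); "finger_force": force on a finger pad.
Only numpy, scipy, OpenCV 4.12 (cv2) and the standard library are available. Lean on these libraries where they do the work, as an engineer would, in place of code of your own. Each camera call takes 0.05 s, during which the arm holds its last target. There are 200 camera calls.

## Task

Every squat wooden post on the table (two or three) has two plugs sticking out of its sides: push each plug in flush by pressing that side of the post against the bent steel bracket, turning the post between pushes, and never push the plugs in with the gripper itself. Stand each finished post upright on the slotted drying plate, fully on the plate. When all are there, twist the dryer's spring-return knob clockwise to its stop, let go so that it springs back, and leave the tube, hammer and cup alone.

Things in the scene. Friction and masses are not known exactly. Their poses are not given: they have to be found in the camera images.
- post_a: Plain squat beech post, upright, 56 x 56 mm in plan and 60 mm tall, about 0.14 kg (0.1 to 0.2); origin at the centre of its underside, z up along the post, x and y square to its faces. Two round dark wooden plugs of 14 mm diameter stick out of the middle of its +x and +y faces, with their centres 17 mm above the underside, so they reach up to 24 mm above it. May be absent (None).
- plug_a1 (a joint): The plug in the +x face of post_a: depth in m by which it has been pushed in; at 0 it stands 10 mm out of the face, at 0.010 (its stop) it is flush. It starts at 0 to 0.003, sits stiffly (about 6 N to slide it) and stays where it is pushed to.
- plug_a2 (a joint): The plug in the +y face of post_a: depth in m by which it has been pushed in; at 0 it stands 10 mm out of the face, at 0.010 (its stop) it is flush. It starts at 0 to 0.003, sits stiffly (about 6 N to slide it) and stays where it is pushed to.
- post_b: Plain squat beech post, upright, 56 x 56 mm in plan and 60 mm tall, about 0.14 kg (0.1 to 0.2); origin at the centre of its underside, z up along the post, x and y square to its faces. Two round dark wooden plugs of 14 mm diameter stick out of the middle of its +x and -x faces, with their centres 17 mm above the underside, so they reach up to 24 mm above it. May be absent (None).
- plug_b1 (a joint): The plug in the +x face of post_b: depth in m by which it has been pushed in; at 0 it stands 10 mm out of the face, at 0.010 (its stop) it is flush. It starts at 0 to 0.003, sits stiffly (about 6 N to slide it) and stays where it is pushed to.
- plug_b2 (a joint): The plug in the -x face of post_b: depth in m by which it has been pushed in; at 0 it stands 10 mm out of the face, at 0.010 (its stop) it is flush. It starts at 0 to 0.003, sits stiffly (about 6 N to slide it) and stays where it is pushed to.
- post_c: Plain squat beech post, upright, 56 x 56 mm in plan and 60 mm tall, about 0.14 kg (0.1 to 0.2); origin at the centre of its underside, z up along the post, x and y square to its faces. Two round dark wooden plugs of 14 mm diameter stick out of the middle of its +x and -y faces, with their centres 17 mm above the underside, so they reach up to 24 mm above it. May be absent (None).
- plug_c1 (a joint): The plug in the +x face of post_c: depth in m by which it has been pushed in; at 0 it stands 10 mm out of the face, at 0.010 (its stop) it is flush. It starts at 0 to 0.003, sits stiffly (about 6 N to slide it) and stays where it is pushed to.
- plug_c2 (a joint): The plug in the -y face of post_c: depth in m by which it has been pushed in; at 0 it stands 10 mm out of the face, at 0.010 (its stop) it is flush. It starts at 0 to 0.003, sits stiffly (about 6 N to slide it) and stays where it is pushed to.
- bracket: Bent steel bracket bolted to the table: an upright plate 110 mm wide (along its y), 65 mm tall and 10 mm thick, with gussets and a foot behind it. Origin on the table under the middle of its flat front face; its x axis is square to that face and points into the plate, away from the free space in front; z up. Rigid.
- dryer: Drying plate fixed to the table: flat slotted aluminium plate whose top is 30 mm above the table, 140 mm along its x and 300 mm along its y. Origin at the table under the middle of the slotted plate. A grey panel of the same height carries on beyond the plate at its +y end, from y = 150 to 255 mm; the start knob is on it at x = 0, y = 213 mm.
- knob (a joint): Angle of the dryer's start knob in rad: 0 at rest, grows clockwise seen from above, hard stop at 1.2. A light spring (0.015 N m at rest, 0.075 at the stop) turns it back to 0 when let go.
- knob_grip (a point): Point on the vertical axis of the knob, inside its grip bar, at the height for the TCP, 57 mm above the table. The bar is 44 mm long, along this point's x axis (parallel to the dryer's x at rest), 13 mm thick and 24 mm high; its top is 4 mm above this point, and a disc of 42 mm diameter lies under it. The axes turn with the knob.
- tube: Bystander: short open cardboard tube standing upright, 70 mm across, 40 mm tall; origin at the centre of its underside. Leave it alone.
- hammer: Bystander: hammer about 0.3 m long lying on the table beyond the dryer; origin under its handle. Leave it alone.
- cup: Bystander: white cup, 70 mm across the rim, 85 mm tall; origin at the centre of its underside. Leave it alone.
Not all that is in view belongs to the job. What is shaped like the post_c but blue or purple is not meant.

How it is judged:
By the outcome, as a careful person would: the job done as asked, in the order asked, and still so for the second after the job is handed in, with the robot touching nothing.
Of post_a, post_b, post_c only 2 to 3 are there at a start; the rules pass over those that are not, and their reading is None.
At some moment in a run one of post_a, post_b, post_c may be knocked a few centimetres aside while the robot is not near it.
Once in a run the grip may slacken for a moment while it holds something.
It also fails if it takes over 210 s, if anything falls off the work surface, if the arm or the gripper's body presses on something with over 40 N, if the wrist force passes 120 N, or if a joint passes its speed limit or range.

## Working session

There is one attempt and no reset: what is moved stays moved. The work goes in short steps, Python scripts to look and compute and a shell command to move; the robot and the scene stay as the last step left them, time stands still between calls to the robot, and variables do not carry over. Pictures are saved under pics/ and viewed, at most 14 in all, crops included, and the job is handed in when it is done.

```bash
mkdir -p pics; ls
python3 - <<'E'
from plant import r
import cv2,json,numpy as np
for n in("scene","top"):
    s=r.snapshot(n); cv2.imwrite(f"pics/{n}0.png",s["img"][:,:,::-1]); print(n,s["mtx"].tolist(),s["cam_to_world"].round(4).tolist(),s.keys())
print(r.get_state())
E
```

```text
pics
scene [[536.7419770683042, 0.0, 317.4854254615305], [0.0, 536.7419770683042, 239.5491309983775], [0.0, 0.0, 1.0]] [[0.0255, -0.8318, 0.5545, 1.2716], [0.9996, 0.0262, -0.0066, 0.0792], [-0.009, 0.5544, 0.8322, 1.2244], [0.0, 0.0, 0.0, 1.0]] dict_keys(['img', 'mtx', 'cam_to_world'])
top [[522.3064925244018, 0.0, 314.2049752949022], [0.0, 522.3064925244018, 235.7317277581696], [0.0, 0.0, 1.0]] [[0.0286, 0.9853, -0.1684, 0.3355], [-0.9996, 0.0295, 0.0028, 0.0782], [0.0078, 0.1682, 0.9857, 1.2098], [0.0, 0.0, 0.0, 1.0]] dict_keys(['img', 'mtx', 'cam_to_world'])
{'clock': 0.1, 'q': array([ 1.19180341,  0.68991027, -0.19452653,  1.56620004,  0.1572733 ,
        0.90248309, -0.21507283]), 'qd': array([-0.00189734, -0.00041443,  0.0013384 , -0.00158834,  0.00011983,
       -0.00186387, -0.00116358]), 'joint_torque': array([-3.23245040e-03, -5.28501749e+01, -1.27171285e+00, -1.53839314e+01,
       -5.26875362e-02,  1.92422543e-03,  3.47403761e-05]), 'tool_pos': array([ 0.25049684, -0.57204218,  0.25669468]), 'eef_rot': array([ 9.78766525e-01,  2.04976681e-01, -2.08099583e-04, -7.79287149e-04]), 'contact_force': array([ 0.30166432, -1.14864895,  0.36285485]), 'moment': array([0.03217496, 0.01942435, 0.02547646]), 'finger_force': 0.0, 'opening': 0.9999268015556032}
```

View pics/scene0.png

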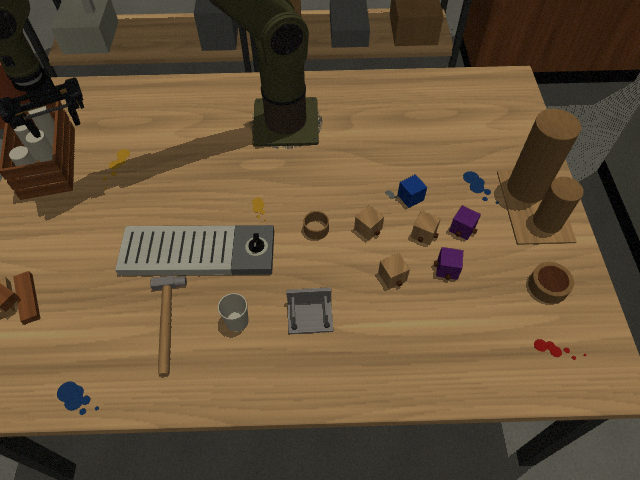

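View pics/top0.png

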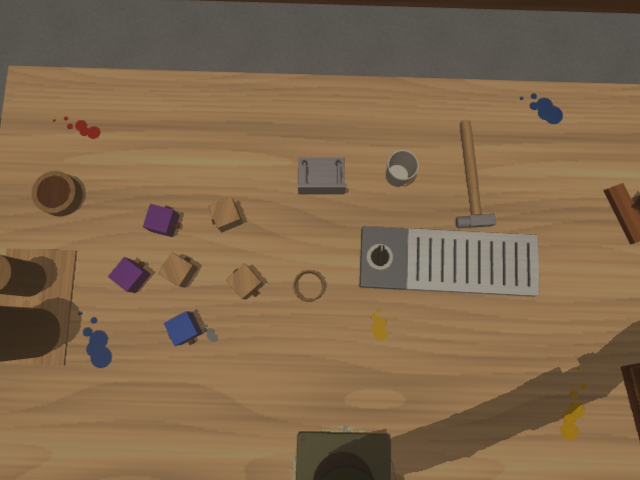

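The scene view shows three beech posts at about (369,222), (425,227) and (394,270). The bracket is at (310,305), the dryer at (195,250) and the knob at (256,243). Next, zoomed crops.

```bash
cat > h.py <<'E'
import numpy as np,cv2
from plant import r
from scipy.optimize import least_squares
from scipy.spatial.transform import Rotation as R
def P(s,X):
    c=s["cam_to_world"];p=(np.atleast_2d(X)-c[:3,3])@c[:3,:3]
    p=p*[1,-1,-1];p=p@s["mtx"].T
    return p[:,:2]/p[:,2:]
def ray(s,u,z):
    c=s["cam_to_world"];d=np.linalg.inv(s["mtx"])@[u[0],u[1],1.];d=c[:3,:3]@(d*[1,-1,-1])
    return c[:3,3]+d*(z-c[2,3])/d[2]
def crop(s,x0,y0,w,h,k,name):
    im=cv2.resize(s["img"][y0:y0+h,x0:x0+w,::-1],None,fx=k,fy=k,interpolation=cv2.INTER_CUBIC)
    im=cv2.convertScaleAbs(im,alpha=1.4,beta=10)
    for i in range((-x0)%10,w,10): cv2.line(im,(i*k,0),(i*k,8 if (x0+i)%50 else 20),(0,255,0),1)
    for i in range((-y0)%10,h,10): cv2.line(im,(0,i*k),(8 if (y0+i)%50 else 20,i*k),(0,255,0),1)
    cv2.imwrite(name,im)
def tri(obs):
    f=lambda X:np.concatenate([(P(s,X)[0]-u) for s,u in obs])
    q=least_squares(f,[.5,0,.05]);return q.x.round(4),np.abs(q.fun).max().round(2)
E
python3 - <<'E'
from h import *
t=r.snapshot("top");s=r.snapshot("scene")
crop(t,150,150,200,160,4,"pics/t1.png");crop(s,280,170,180,150,4,"pics/s1.png")
E
```

```text
(no output)
```

View pics/t1.png

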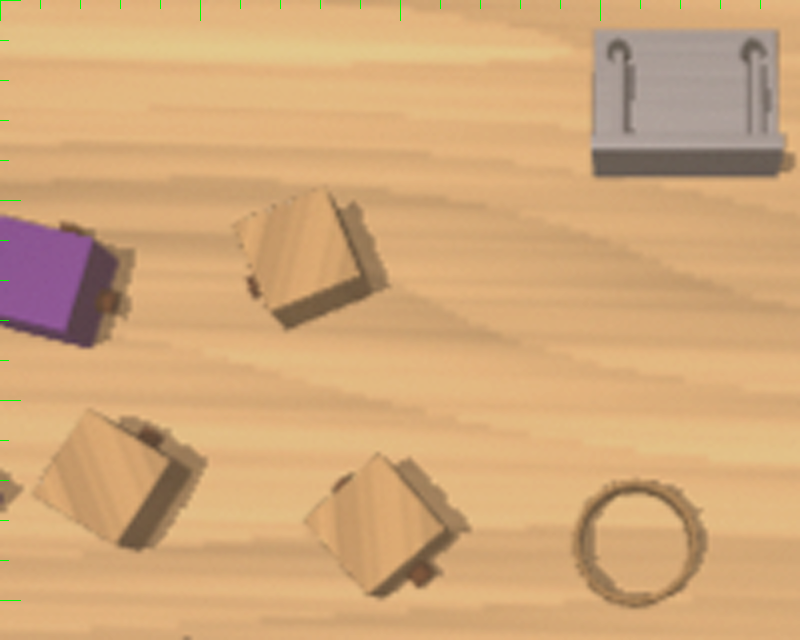

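View pics/s1.png

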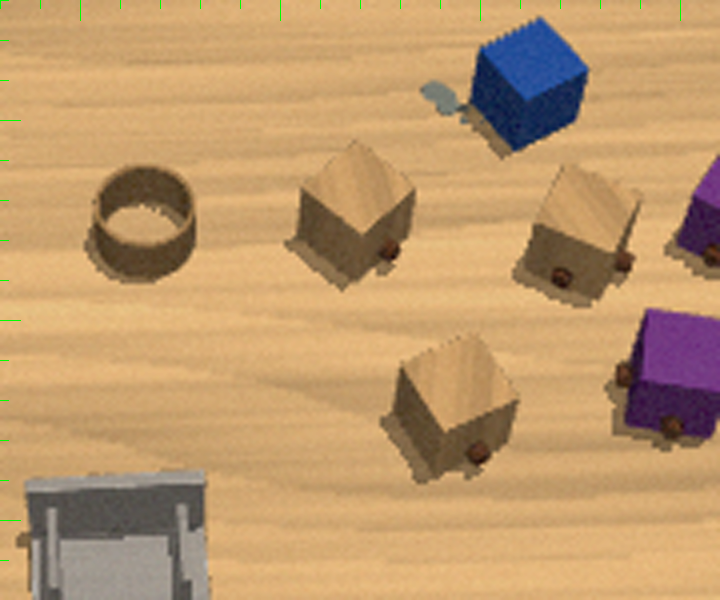

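The top crop shows post P1 centred at crop (375,525) with plugs on opposite faces, so it is type b. P2 (298,250) has plugs on its +x and +y sides, and P3 (103,478) on its +x-y and +x+y sides. The bracket's front face points to −x. Next I fit the poses from both views.

```bash
cat >> h.py <<'E'
def fitsq(views,z0=.06):
    def f(p):
        a=p[2]+np.pi/4+np.arange(4)*np.pi/2
        X=np.c_[p[0]+.0396*np.cos(a),p[1]+.0396*np.sin(a),np.full(4,p[3])]
        return np.concatenate([(P(s,X)-u).ravel() for s,u in views])
    s,u=views[0];c=ray(s,np.mean(u,0),z0);b=ray(s,u[0],z0)-c
    q=least_squares(f,[c[0],c[1],np.arctan2(b[1],b[0])-np.pi/4,z0]);return q.x.round(4),np.abs(q.fun).max().round(2)
def pose():
    g=r.get_state();m=R.from_quat(g["eef_rot"]).as_matrix();return g,m,np.arctan2(m[1,0],m[0,0])
def go(x,y,z,yaw):
    "numbers for a move to a tool-down pose with tool x at yaw"
    g,m,w=pose();d=m.T@(np.array([x,y,z])-g["tool_pos"])
    Rt=R.from_euler('z',yaw).as_matrix()@np.diag([1,-1,-1.])
    rv=R.from_matrix(m.T@Rt).as_rotvec();return (d/.15).round(4),(rv/(np.pi/2)).round(4)
def st():
    g,m,w=pose();print('t',round(g['clock'],1),'p',g['tool_pos'].round(4),'yaw',np.rad2deg(w).round(2),'F',g['contact_force'].round(1),'op',round(g['opening'],3),'ff',round(g['finger_force'],1),'q7',g['q'][6].round(2),'down',m[:,2].round(3))
E
python3 - <<'E'
from h import *
t=r.snapshot("top");s=r.snapshot("scene")
T=lambda L:(np.array(L)+.5)/4-.5+[150,150]
S=lambda L:(np.array(L)+.5)/4-.5+[280,170]
# order: ccw from above = top view as seen (up, left, bottom, right)
D={1:([(380,453),(304,520),(372,594),(447,525)],[(362,233),(415,188),(355,140),(302,188)]),
2:([(325,190),(232,225),(275,308),(360,275)],[(442,430),(518,400),(475,335),(400,367)]),
3:([(90,408),(33,493),(120,543),(170,460)],[(605,250),(640,190),(568,163),(533,225)])}
for k,(a,b) in D.items():
    q,e=fitsq([(t,T(a)),(s,S(b))]);print(k,q,np.rad2deg(q[2]).round(1),e)
for a,b in [((592,150),(205,471)),((783,150),(27,481))]: print('brk',tri([(t,T(a)),(s,S(b))]))
for a in [(592,177),(782,177)]: print('foot',ray(t,T(a),0).round(4))
F=np.array
for a,b in [((362,227),(273,273)),((360,288),(274,226)),((536,297),(126,227)),((538,235),(119,274)),((407,228),(231,274)),((406,289),(233,226))]: print('dry',tri([(t,F(a)),(s,F(b))]),ray(t,a,.03).round(4),ray(s,b,.03).round(4))
crop(t,350,220,200,85,4,"pics/t2.png")
print(go(.5,.2,.2,0))
E
```

```text
1 [ 0.4276  0.2277 -0.7969  0.0627] -45.7 1.06
2 [ 0.58    0.2794 -1.1395  0.0598] -65.3 1.59
3 [ 0.4489  0.3781 -0.5139  0.0631] -29.4 1.4
brk (array([0.6411, 0.1165, 0.0654]), np.float64(0.45))
brk (array([0.6445, 0.0081, 0.0651]), np.float64(0.2))
foot [0.6421 0.1171 0.    ]
foot [0.6455 0.004  0.    ]
dry (array([ 0.5642, -0.0334,  0.0111]), np.float64(1.35)) [ 0.5607 -0.0345  0.03  ] [ 0.5755 -0.0282  0.03  ]
dry (array([ 0.4212, -0.0313,  0.0209]), np.float64(0.71)) [ 0.4206 -0.0318  0.03  ] [ 0.4278 -0.0285  0.03  ]
dry (array([ 0.4126, -0.434 ,  0.0213]), np.float64(0.7)) [ 0.4119 -0.4289  0.03  ] [ 0.4182 -0.4323  0.03  ]
dry (array([ 0.5561, -0.4389,  0.0168]), np.float64(3.13)) [ 0.5541 -0.4396  0.03  ] [ 0.5662 -0.4248  0.03  ]
dry (array([ 0.5648, -0.1404,  0.0125]), np.float64(0.42)) [ 0.5614 -0.1381  0.03  ] [ 0.5751 -0.1361  0.03  ]
dry (array([ 0.4217, -0.1382,  0.026 ]), np.float64(1.01)) [ 0.4214 -0.1356  0.03  ] [ 0.4242 -0.1403  0.03  ]
(array([ 3.5886, -4.049 ,  0.3831]), array([-3.000e-04,  1.000e-04,  2.629e-01]))
```

View pics/t2.png

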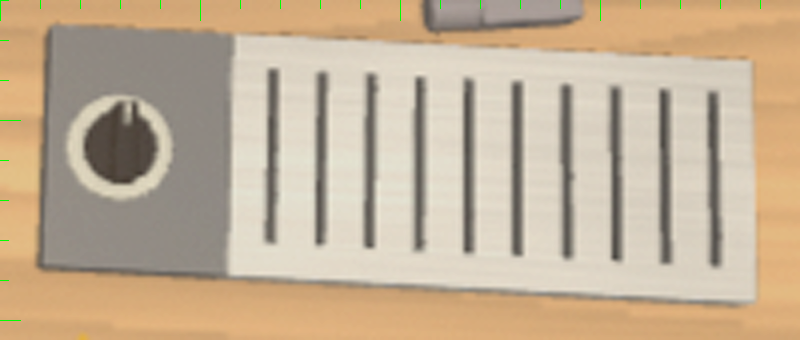

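The plate's top corners are at crop (235,35), (752,60), (755,303) and (228,275), with the knob at (121,147). First I swing over to post P1.

```bash
p="python3 -m pendant"
$p '[1,0.61,0.267,0,0,0,0.263, 1,0.61,0.267,0,0,0,0.263, 1,0.61,0.267,0,0,0,0.263, 1,0.61,0.267,0,0,0,0.263]'
$p '[1,0.7,-1,0,0,0,0, 1,0.7,-1,0,0,0,0, 1,0.7,-1,0,0,0,0, 1,0.7,-1,0,0,0,0]'
$p '[1,0.2,-1,0,0,0,0, 1,0.2,-1,0,0,0,0, 1,0.2,-1,0,0,0,0, 1,0.2,-1,0,0,0,0]'
$p '[1,0,-1,0,0,0,0, 1,0,-1,0,0,0,0, 1,0,-1,0,0,0,0, 1,0,-1,0,0,0,0]'
$p '[1,0,-1,0,0,0,0, 1,0,-1,0,0,0,0, 1,0,-1,0,0,0,0, 1,0,-1,0,0,0,0]'
python3 - <<'E'
from h import *
st();print(go(.4276,.2277,.15,np.deg2rad(44.3)))
T=lambda L:(np.array(L)+.5)/4-.5+[350,220]
t=r.snapshot("top");q=np.array([ray(t,T(a),.03) for a in [(235,35),(752,60),(755,303),(228,275)]])[:,:2];print(q.round(4),q.mean(0).round(4),ray(t,T((121,147)),.04).round(4))
for a in [(.42,.09)]:pass
print('tube',ray(t,(309,285),.02),'cup',ray(t,(402,168),.05))
E
```

```text
clock: 0.7
tool_pos: [0.3526, -0.5715, 0.257]
eef_rot: [1.0, 0.001, -0.0, -0.0]
contact_force: [-1.2, -0.7, -0.2]
opening: 1.002
finger_force: 0.0
clock: 1.1
tool_pos: [0.4564, -0.4197, 0.2576]
eef_rot: [1.0, 0.002, 0.0, -0.001]
contact_force: [0.6, -0.0, 0.7]
opening: 1.004
finger_force: 0.0
clock: 1.5
tool_pos: [0.4867, -0.2652, 0.2576]
eef_rot: [1.0, 0.006, -0.0, -0.002]
contact_force: [1.3, 0.2, -1.1]
opening: 0.999
finger_force: 0.0
clock: 1.9
tool_pos: [0.4854, -0.1158, 0.2576]
eef_rot: [1.0, 0.006, -0.0, -0.002]
contact_force: [-0.0, 0.5, -0.5]
opening: 1.0
finger_force: 0.0
clock: 2.3
tool_pos: [0.4858, 0.0341, 0.2576]
eef_rot: [1.0, 0.007, 0.0, -0.002]
contact_force: [-0.4, -0.6, 0.2]
opening: 1.001
finger_force: 0.0
t 2.3 p [0.4858 0.0341 0.2576] yaw 0.75 F [-0.4 -0.6  0.2] op 1.001 ff 0.0 q7 -1.72 down [ 0.001  0.004 -1.   ]
(array([-0.3719, -1.2929,  0.722 ]), array([-0.0021, -0.0014, -0.4839]))
[[ 0.5607 -0.1412]
 [ 0.555  -0.4388]
 [ 0.4157 -0.4344]
 [ 0.4228 -0.137 ]] [ 0.4885 -0.2879] [ 0.4925 -0.0748  0.04  ]
tube [0.42474709 0.08338882 0.02      ] cup [ 0.69810164 -0.1230323   0.05      ]
```

```bash
p="python3 -m pendant"
$p '[1,-0.372,-1,0.7,0,0,-0.484, 1,-0.372,-1,0.7,0,0,-0.484, 1,-0.372,-1,0.7,0,0,-0.484, 1,-0.372,-1,0.7,0,0,-0.484, 1,-0.372,-1,0.7,0,0,-0.484, 1,-0.372,-1,0.7,0,0,-0.484, 1,-0.372,-1,0.7,0,0,-0.484]' | tail -1
python3 - <<'E'
from h import *
st();print(go(.4276,.2277,.15,np.deg2rad(44.3)))
E
```

```text
finger_force: 0.0
t 3.0 p [0.4313 0.1747 0.1526] yaw 43.16 F [1.3 0.2 0.5] op 1.0 ff 0.0 q7 -1.55 down [ 0.001 -0.001 -1.   ]
(array([ 0.2236, -0.2745,  0.0171]), array([ 0.001 ,  0.0002, -0.0126]))
```

```bash
p="python3 -m pendant"
$p '[1,0.223,-0.274,0,0,0,-0.0126, 1,0.223,-0.274,0,0,0,-0.0126, 1,0.223,-0.274,0,0,0,-0.0126, 1,0.223,-0.274,0,0,0,-0.0126]' | tail -1
python3 - <<'E'
from h import *
st();print(go(.4276,.2277,.048,np.deg2rad(44.3)))
w=r.snapshot("wrist");print(w["cam_to_world"].round(3).tolist())
im=w["img"].copy()
a=np.deg2rad(-45.7)+np.pi/4+np.arange(4)*np.pi/2
for z,c in((.06,(255,0,0)),(0,(0,255,0))):
    X=np.c_[.4276+.0396*np.cos(a),.2277+.0396*np.sin(a),np.full(4,z)];cv2.polylines(im,[P(w,X).round().astype(int)],True,c,1)
cv2.imwrite("pics/w1.png",im[:,:,::-1])
E
```

```text
finger_force: 0.0
t 3.5 p [0.4267 0.2281 0.1527] yaw 44.45 F [-1.1  0.1  0.3] op 1.0 ff 0.0 q7 -1.6 down [ 0.001 -0.002 -1.   ]
(array([0.0028, 0.0052, 0.6982]), array([0.001 , 0.0004, 0.0017]))
[[0.701, 0.674, 0.231, 0.488], [-0.713, 0.663, 0.228, 0.288], [0.0, -0.325, 0.946, 0.281], [0.0, 0.0, 0.0, 1.0]]
```

View pics/w1.png

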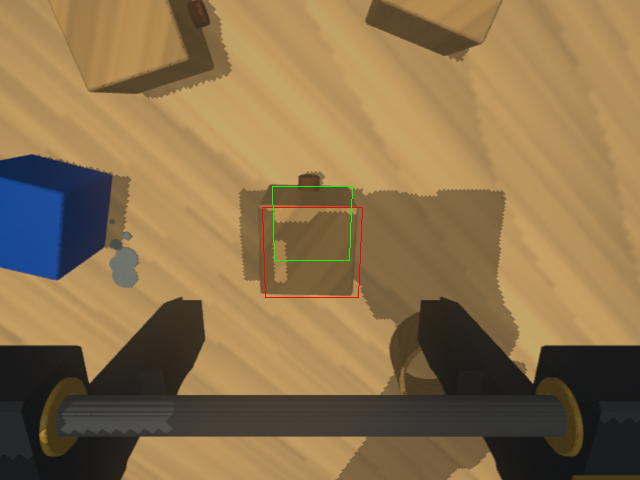

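The model overlay fits the post at (310,250) within a few pixels, and its plug shows at (308,180). Now I descend and grip.

```bash
p="python3 -m pendant"
$p '[1,0.003,0.005,0.35,0,0,0, 1,0.003,0.005,0.6,0,0,0, 1,0.003,0.005,0.698,0,0,0, 1,0.003,0.005,0.698,0,0,0, 0.4,0.003,0.005,0.698,0,0,0, 0.4,0.003,0.005,0.698,0,0,0, 0.4,0.003,0.005,0.698,0,0,0, 0.4,0.003,0.005,0.698,0,0,0, 0.4,0.003,0.005,0.698,0,0,0, 0.4,0.003,0.005,0.698,0,0,0]' 30
python3 - <<'E'
from h import *
st();print(go(.56,.1,.06,np.deg2rad(1.6)))
E
```

```text
clock: 4.5
tool_pos: [0.4272, 0.2304, 0.0485]
eef_rot: [0.925, 0.38, 0.001, -0.0]
contact_force: [-0.4, 0.1, 6.9]
opening: 0.635
finger_force: 29.9
t 4.5 p [0.4272 0.2304 0.0485] yaw 44.67 F [-0.4  0.1  6.9] op 0.635 ff 29.9 q7 -1.64 down [ 0.001  0.001 -1.   ]
(array([ 0.0189,  1.2405, -0.0761]), array([-1.000e-04, -9.000e-04,  4.785e-01]))
```

```bash
p="python3 -m pendant"
$p '[0.4,0,0,-0.08,0,0,0, 0.4,0,0.2,-0.08,0,0,0.09, 0.4,0,0.4,-0.08,0,0,0.18, 0.4,0,0.6,-0.08,0,0,0.27, 0.4,0,0.8,-0.08,0,0,0.36, 0.4,0.01,1,-0.08,0,0,0.45, 0.4,0.01,1,-0.08,0,0,0.4785, 0.4,0.01,1,-0.08,0,0,0.4785]' 30 | tail -1
python3 - <<'E'
from h import *
st();print(go(.59,.062,.0505,np.deg2rad(1.6)))
E
```

```text
finger_force: 29.9
t 5.3 p [0.5335 0.124  0.0602] yaw 1.55 F [-0.1  0.7 -2.2] op 0.634 ff 29.9 q7 -1.86 down [ 0. -0. -1.]
(array([0.3655, 0.4233, 0.0646]), array([ 0.    , -0.0001, -0.0006]))
```

```bash
p="python3 -m pendant"
$p '[0.4,0.2,0.2,0,0,0,0, 0.4,0.3655,0.4233,0.06,0,0,0, 0.4,0.3655,0.4233,0.0646,0,0,0, 0.4,0.3655,0.4233,0.0646,0,0,0, 0.4,0.42,0.4233,0.0646,0,0,0, 0.4,0.46,0.4233,0.0646,0,0,0, 0.4,0.46,0.4233,0.0646,0,0,0]' | sed -n 2,4p
for i in 1 2 3; do echo; done
$p '[0.4,0.02,0,0,0,0,0, 0.4,0.035,0,0,0,0,0, 0.4,0.035,0,0,0,0,0]' | sed -n 2,4p
$p '[0.4,0.02,0,0,0,0,0, 0.4,0.03,0,0,0,0,0, 0.4,0.03,0,0,0,0,0]' | sed -n 2,4p
python3 - <<'E'
from h import *
st()
E
```

```text
tool_pos: [0.6046, 0.0649, 0.0502]
eef_rot: [1.0, 0.015, 0.0, -0.001]
contact_force: [0.1, 0.7, -1.0]



tool_pos: [0.6065, 0.064, 0.0495]
eef_rot: [1.0, 0.015, -0.003, -0.0]
contact_force: [-5.0, 1.3, 1.5]
tool_pos: [0.6107, 0.064, 0.0495]
eef_rot: [1.0, 0.015, -0.003, -0.0]
contact_force: [-5.1, 1.1, 0.3]
t 6.6 p [0.6107 0.064  0.0495] yaw 1.68 F [-5.1  1.1  0.3] op 0.631 ff 29.9 q7 -1.76 down [-0.007 -0.    -1.   ]
```

```bash
p="python3 -m pendant"
for k in 1; do $p '[0.4,0.02,0,0,0,0,0, 0.4,0.03,0,0,0,0,0, 0.4,0.03,0,0,0,0,0]' | sed -n 2,4p; done
$p '[0.4,0.01,0,0,0,0,0, 0.4,0.02,0,0,0,0,0, 0.4,0.02,0,0,0,0,0]' | sed -n 2,4p
python3 - <<'E'
from h import *
st()
E
```

```text
tool_pos: [0.6139, 0.064, 0.0492]
eef_rot: [1.0, 0.015, -0.005, 0.0]
contact_force: [-7.7, 0.6, 1.5]
tool_pos: [0.6142, 0.0639, 0.0489]
eef_rot: [1.0, 0.015, -0.008, 0.001]
contact_force: [-12.3, 0.0, 5.2]
t 7.2 p [0.6142 0.0639 0.0489] yaw 1.74 F [-12.3   0.    5.2] op 0.633 ff 29.9 q7 -1.76 down [-0.015 -0.001 -1.   ]
```

```bash
p="python3 -m pendant"
$p '[0.4,0.02,0,0,0,0,0, 0.4,0.04,0,0,0,0,0, 0.4,0.04,0,0,0,0,0]' | sed -n 2,4p
$p '[0.4,0.02,0,0,0,0,0, 0.4,0.04,0,0,0,0,0, 0.4,0.04,0,0,0,0,0, 0.4,0.04,0,0,0,0,0]' | sed -n 2,4p
python3 - <<'E'
from h import *
st()
E
```

```text
tool_pos: [0.6152, 0.0635, 0.0486]
eef_rot: [1.0, 0.015, -0.013, 0.001]
contact_force: [-21.2, 0.2, 13.7]
tool_pos: [0.6161, 0.0636, 0.0483]
eef_rot: [1.0, 0.015, -0.018, 0.002]
contact_force: [-29.3, 0.1, 20.5]
t 7.9 p [0.6161 0.0636 0.0483] yaw 1.69 F [-29.3   0.1  20.5] op 0.636 ff 30.0 q7 -1.76 down [-0.037 -0.004 -0.999]
```

```bash
p="python3 -m pendant"
$p '[0.4,0,0,-0.01,0,0.01,0, 0.4,-0.02,0,-0.01,0,0.03,0, 0.4,-0.02,0,-0.01,0,0.03,0, 0.4,-0.02,0,-0.01,0,0.03,0]' | sed -n 2,4p
python3 - <<'E'
from h import *
st()
E
```

```text
tool_pos: [0.6163, 0.0635, 0.0483]
eef_rot: [1.0, 0.015, 0.009, 0.001]
contact_force: [-20.6, 1.0, 5.5]
t 8.3 p [0.6163 0.0635 0.0483] yaw 1.71 F [-20.6   1.    5.5] op 0.634 ff 30.0 q7 -1.77 down [ 0.018 -0.002 -1.   ]
```

```bash
p="python3 -m pendant"
$p '[0.4,-0.1,0,-0.02,0,-0.012,0, 0.4,-0.3,0,-0.06,0,-0.012,0, 0.4,-0.4,0,-0.08,0,-0.012,0, 0.4,-0.4,0,-0.08,0,-0.012,0]' | sed -n 2,4p
$p '[0.4,0,0,0,0,0,-0.09, 0.4,0,0,0,0,0,-0.18, 0.4,0,0,0,0,0,-0.27, 0.4,0,0,0,0,0,-0.36, 0.4,0,0,0,0,0,-0.45, 0.4,0,0,0,0,0,-0.54, 0.4,0,0,0,0,0,-0.63, 0.4,0,0,0,0,0,-0.72, 0.4,0,0,0,0,0,-0.81, 0.4,0,0,0,0,0,-0.9, 0.4,0,0,0,0,0,-1, 0.4,0,0,0,0,0,-1]' | sed -n 2,4p
$p '[0.4,0,0,0,0,0,-0.09, 0.4,0,0,0,0,0,-0.18, 0.4,0,0,0,0,0,-0.27, 0.4,0,0,0,0,0,-0.36, 0.4,0,0,0,0,0,-0.45, 0.4,0,0,0,0,0,-0.54, 0.4,0,0,0,0,0,-0.63, 0.4,0,0,0,0,0,-0.72, 0.4,0,0,0,0,0,-0.81, 0.4,0,0,0,0,0,-0.9, 0.4,0,0,0,0,0,-1, 0.4,0,0,0,0,0,-1]' | sed -n 2,4p
python3 - <<'E'
from h import *
st();print(go(.59,.062,.05,np.deg2rad(181.6)))
s=r.snapshot("scene");crop(s,270,230,130,105,6,"pics/s2.png")
E
```

```text
tool_pos: [0.5683, 0.0619, 0.0612]
eef_rot: [1.0, 0.014, 0.013, 0.0]
contact_force: [0.6, -1.0, -1.8]
tool_pos: [0.5719, 0.0616, 0.0608]
eef_rot: [0.697, 0.717, 0.011, 0.011]
contact_force: [0.9, -0.5, -1.8]
tool_pos: [0.5708, 0.0615, 0.0604]
eef_rot: [-0.012, 1.0, 0.0, 0.014]
contact_force: [0.6, 0.6, -1.8]
t 11.1 p [0.5708 0.0615 0.0604] yaw -178.61 F [ 0.6  0.6 -1.8] op 0.631 ff 30.0 q7 0.43 down [ 0.029  0.001 -1.   ]
(array([-0.1257, -0.    ,  0.0732]), array([ 0.    ,  0.0183, -0.0024]))
```

View pics/s2.png

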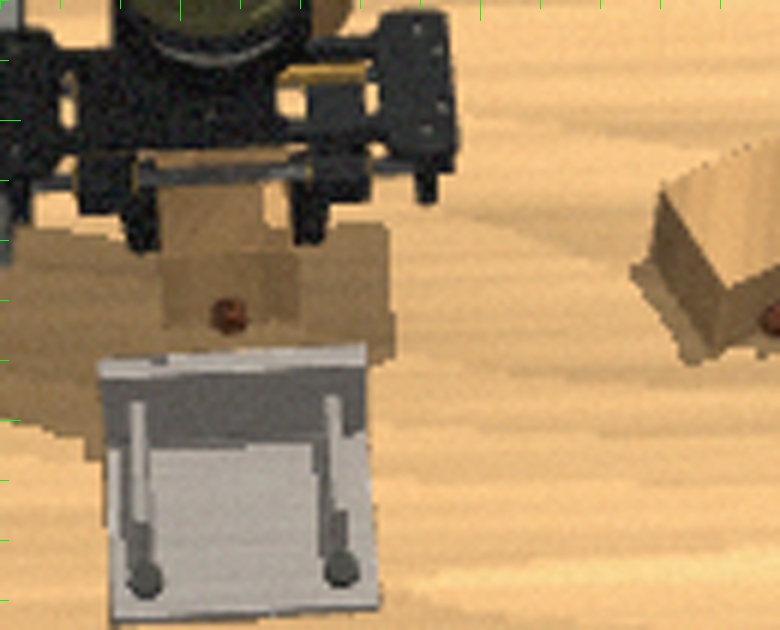

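```bash
p="python3 -m pendant"
$p '[0.4,-0.1,0,0.04,0,0.009,0, 0.4,-0.2,0,0.068,0,0.009,0, 0.4,-0.22,0,0.068,0,0.009,0, 0.4,-0.25,0,0.068,0,0.009,0, 0.4,-0.28,0,0.068,0,0.009,0, 0.4,-0.3,0,0.068,0,0.009,0, 0.4,-0.3,0,0.068,0,0.009,0]' | sed -n 2,4p
$p '[0.4,-0.02,0,0,0,-0.01,0, 0.4,-0.03,0,0,0,-0.01,0, 0.4,-0.03,0,0,0,-0.01,0]' | sed -n 2,4p
$p '[0.4,-0.02,0,0,0,-0.005,0, 0.4,-0.03,0,0,0,-0.01,0, 0.4,-0.03,0,0,0,-0.01,0]' | sed -n 2,4p
$p '[0.4,-0.02,0,0,0,-0.005,0, 0.4,-0.03,0,0,0,-0.01,0, 0.4,-0.03,0,0,0,-0.01,0]' | sed -n 2,4p
python3 - <<'E'
from h import *
st()
E
```

```text
tool_pos: [0.611, 0.0627, 0.0512]
eef_rot: [-0.013, 1.0, -0.001, 0.003]
contact_force: [-8.0, -0.5, 1.2]
tool_pos: [0.6109, 0.0627, 0.0508]
eef_rot: [-0.014, 1.0, -0.002, 0.007]
contact_force: [-17.6, -1.2, 8.3]
tool_pos: [0.6113, 0.0628, 0.0505]
eef_rot: [-0.015, 1.0, -0.003, 0.011]
contact_force: [-27.1, -2.6, 14.4]
tool_pos: [0.6123, 0.0629, 0.05]
eef_rot: [-0.015, 1.0, -0.003, 0.016]
contact_force: [-34.1, -1.5, 19.6]
t 12.8 p [0.6123 0.0629 0.05  ] yaw -178.26 F [-34.1  -1.5  19.6] op 0.632 ff 30.0 q7 0.53 down [ 0.032 -0.006 -0.999]
```

```bash
p="python3 -m pendant"
$p '[0.4,0.1,0,0,0,0.01,0, 0.4,0.2,0,0,0,0.02,0, 0.4,0.3,0,0,0,0.02,0, 0.4,0.3,0,0,0,0.02,0]' | sed -n 2,4p
python3 - <<'E'
from h import *
st();print(go(.57,.062,.05,np.deg2rad(181.6)))
E
```

```text
tool_pos: [0.5819, 0.0623, 0.0495]
eef_rot: [-0.014, 1.0, -0.0, 0.014]
contact_force: [0.8, -0.4, -1.8]
t 13.2 p [0.5819 0.0623 0.0495] yaw -178.38 F [ 0.8 -0.4 -1.8] op 0.633 ff 30.0 q7 0.45 down [ 0.028 -0.    -1.   ]
(array([ 0.079 ,  0.0002, -0.0053]), array([-0.0005,  0.0178,  0.0002]))
```

```bash
p="python3 -m pendant"
$p '[0.4,0,0,0,0,0.0178,0, 0.4,0,0,0.007,0,0.0178,0, 1,0,0,0.007,0,0.0178,0, 1,0,0,0.007,0,0.0178,0, 1,0,0,0.007,0,0.0178,0, 1,0,0,0.05,0,0.0178,0, 1,0,0,0.1,0,0.0178,0, 1,0,0,0.1,0,0.0178,0, 0.4,0,0,0.1,0,0.0178,0, 0.4,0,0,0.1,0,0.0178,0, 0.4,0,0,0.1,0,0.0178,0, 0.4,0,0,0.1,0,0.0178,0]' 40 | sed -n 2,7p
$p '[0.4,0,0,-0.01,0,0,0, 0.4,0,0,-0.01,0,0,0]' 40 | sed -n 2,7p
python3 - <<'E'
from h import *
st();print(go(.605,.062,.035,np.deg2rad(181.6)))
E
```

```text
tool_pos: [0.5843, 0.0624, 0.0346]
eef_rot: [-0.014, 1.0, -0.0, 0.001]
contact_force: [0.2, -0.2, -0.1]
opening: 0.657
finger_force: 0.0
tool_pos: [0.5842, 0.0623, 0.0361]
eef_rot: [-0.014, 1.0, -0.0, 0.001]
contact_force: [0.4, -0.3, -1.5]
opening: 0.636
finger_force: 40.0
t 14.6 p [0.5842 0.0623 0.0361] yaw -178.39 F [ 0.4 -0.3 -1.5] op 0.636 ff 40.0 q7 0.48 down [ 0.002 -0.    -1.   ]
(array([-0.1385, -0.0059,  0.0073]), array([-0.0001,  0.0013,  0.0001]))
```

```bash
p="python3 -m pendant"
$p '[0.4,-0.08,0,0,0,0,0, 0.4,-0.14,0,0,0,0,0, 0.4,-0.17,0,0,0,0,0, 0.4,-0.2,0,0,0,0,0, 0.4,-0.2,0,0,0,0,0]' | sed -n 2,4p
$p '[0.4,-0.02,0,0,0,0,0, 0.4,-0.03,0,0,0,0,0, 0.4,-0.03,0,0,0,0,0]' | sed -n 2,4p
$p '[0.4,-0.02,0,0,0,0,0, 0.4,-0.03,0,0,0,0,0, 0.4,-0.03,0,0,0,0,0]' | sed -n 2,4p
python3 - <<'E'
from h import *
st()
E
```

```text
tool_pos: [0.6116, 0.0631, 0.0355]
eef_rot: [-0.014, 1.0, -0.001, -0.002]
contact_force: [-5.9, -0.2, 1.1]
tool_pos: [0.6117, 0.063, 0.0352]
eef_rot: [-0.015, 1.0, -0.002, -0.006]
contact_force: [-15.6, -1.7, 9.1]
tool_pos: [0.612, 0.063, 0.0349]
eef_rot: [-0.016, 1.0, -0.003, -0.01]
contact_force: [-25.4, -3.5, 14.1]
t 15.7 p [0.612  0.063  0.0349] yaw -178.19 F [-25.4  -3.5  14.1] op 0.631 ff 40.0 q7 0.59 down [-0.019 -0.005 -1.   ]
```

```bash
p="python3 -m pendant"
$p '[0.4,0,0,-0.01,0,-0.01,0, 0.4,0,0,-0.01,0,-0.025,0, 0.4,0,0,-0.01,0,-0.025,0, 0.4,0,0,-0.01,0,-0.025,0]' | sed -n 2,4p
python3 - <<'E'
from h import *
st()
E
$p '[0.4,0.1,0,0,0,0.012,0, 0.4,0.3,0,-0.3,0,0.012,0, 0.4,0.5,0,-0.6,0,0.012,0, 0.4,0.5,0,-0.8,0,0.012,0, 0.4,0.5,0,-0.8,0,0.012,0]' | sed -n 2,4p
python3 - <<'E'
from h import *
st();print(go(.488,-.388,.09,np.deg2rad(180)))
s=r.snapshot("scene");crop(s,270,200,130,105,6,"pics/s3.png")
E
```

```text
tool_pos: [0.6123, 0.063, 0.0349]
eef_rot: [-0.016, 1.0, -0.002, 0.01]
contact_force: [-20.2, -1.6, 4.5]
t 16.1 p [0.6123 0.063  0.0349] yaw -178.22 F [-20.2  -1.6   4.5] op 0.635 ff 40.0 q7 0.53 down [ 0.021 -0.003 -1.   ]
tool_pos: [0.5447, 0.0628, 0.1588]
eef_rot: [-0.015, 1.0, 0.001, 0.015]
contact_force: [1.1, -0.2, -1.3]
t 16.6 p [0.5447 0.0628 0.1588] yaw -178.3 F [ 1.1 -0.2 -1.3] op 0.628 ff 40.0 q7 0.53 down [ 0.03   0.003 -1.   ]
(array([ 0.48  , -2.9934,  0.4394]), array([0.0014, 0.0189, 0.0189]))
```

View pics/s3.png

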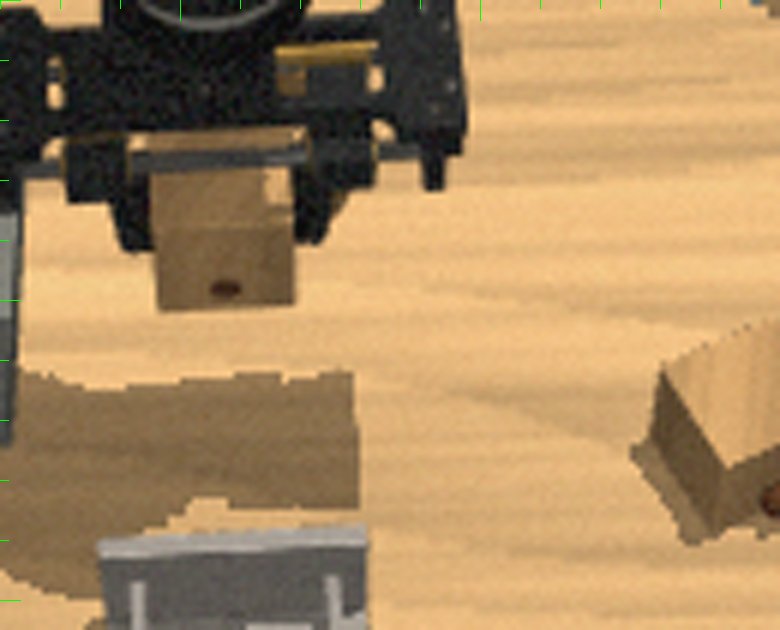

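```bash
p="python3 -m pendant"
$p '[0.4,0.05,-0.1,0,0,0.01,0.09, 0.4,0.1,-0.2,0,0,0.0189,0.18, 0.4,0.15,-0.3,0,0,0.0189,0.27, 0.4,0.2,-0.4,0,0,0.0189,0.36, 0.4,0.25,-0.5,0,0,0.0189,0.45, 0.4,0.3,-0.6,0,0,0.0189,0.54, 0.4,0.35,-0.7,0,0,0.0189,0.63, 0.4,0.378,-0.8,0,0,0.0189,0.72, 0.4,0.378,-0.9,0,0,0.0189,0.81, 0.4,0.378,-1,0,0,0.0189,0.9, 0.4,0.378,-1,0,0,0.0189,1, 0.4,0.378,-1,0,0,0.0189,1]' | sed -n 2,4p
$p '[0.4,0.1,0,0,0,0,0.09, 0.4,0.2,0,0,0,0,0.18, 0.4,0.3,0,0,0,0,0.27, 0.4,0.4,0,0,0,0,0.36, 0.4,0.5,0,0,0,0,0.45, 0.4,0.6,0,0,0,0,0.54, 0.4,0.7,0,0,0,0,0.63, 0.4,0.8,0,0,0,0,0.72, 0.4,0.9,0,0,0,0,0.81, 0.4,1,0,0,0,0,0.9, 0.4,1,0,0,0,0,0.98, 0.4,1,0,0,0,0,0.98]' | sed -n 2,4p
python3 - <<'E'
from h import *
st();print(go(.488,-.395,.0665,np.deg2rad(-1.1)))
s=r.snapshot("scene");crop(s,140,200,130,105,6,"pics/s4.png")
E
```

```text
tool_pos: [0.4909, -0.0911, 0.152]
eef_rot: [0.698, 0.716, 0.007, -0.006]
contact_force: [-0.2, -0.5, -1.4]
tool_pos: [0.4864, 0.0607, 0.1551]
eef_rot: [0.999, 0.032, 0.001, -0.009]
contact_force: [0.2, 0.1, -2.5]
t 19.0 p [0.4864 0.0607 0.1551] yaw 3.71 F [ 0.2  0.1 -2.5] op 0.633 ff 40.0 q7 -1.68 down [ 0.002  0.018 -1.   ]
(array([-0.1873,  3.0427,  0.5346]), array([-0.0117, -0.0013,  0.0534]))
```

View pics/s4.png

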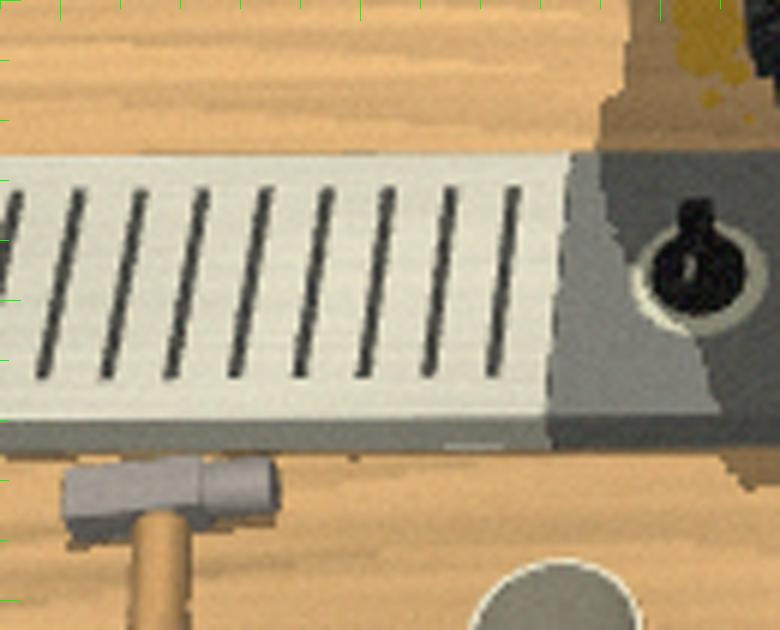

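The crop missed the post because the arm is still near y=0.06. It shows the plate and the knob at crop (692,262). I carry on to the plate.

```bash
p="python3 -m pendant"
$p '[0.4,-0.05,0.33,0,-0.01,0,0.05, 0.4,-0.1,0.66,0,-0.0117,0,0.0534, 0.4,-0.1,1,0,-0.0117,0,0.0534, 0.4,-0.1,1,0,-0.0117,0,0.0534]' | sed -n 2,4p
$p '[0.4,0,0.33,0,0,0,0, 0.4,0,0.66,0,0,0,0, 0.4,0,1,0,0,0,0, 0.4,0,1,0,0,0,0]' | sed -n 2,4p
$p '[0.4,0,0.33,0,0,0,0, 0.4,0,0.66,0,0,0,0, 0.4,0,1,0,0,0,0, 0.4,0,1,0,0,0,0]' | sed -n 2,4p
python3 - <<'E'
from h import *
st();print(go(.488,-.395,.0665,np.deg2rad(-1.1)))
s=r.snapshot("scene");crop(s,100,170,130,100,6,"pics/s4.png")
E
```

```text
tool_pos: [0.4797, -0.1007, 0.1527]
eef_rot: [1.0, -0.017, 0.001, 0.003]
contact_force: [0.8, 0.5, -2.0]
tool_pos: [0.475, -0.2508, 0.1528]
eef_rot: [1.0, -0.017, 0.002, 0.003]
contact_force: [-0.1, 1.3, -0.2]
tool_pos: [0.4702, -0.4007, 0.1525]
eef_rot: [1.0, -0.016, 0.001, 0.004]
contact_force: [-0.1, 0.7, -1.4]
t 20.2 p [ 0.4702 -0.4007  0.1525] yaw -1.85 F [-0.1  0.7 -1.4] op 0.632 ff 40.0 q7 -1.09 down [ 0.003 -0.007 -1.   ]
(array([ 0.116 , -0.0457,  0.5734]), array([ 0.0047, -0.0018, -0.0083]))
```

View pics/s4.png

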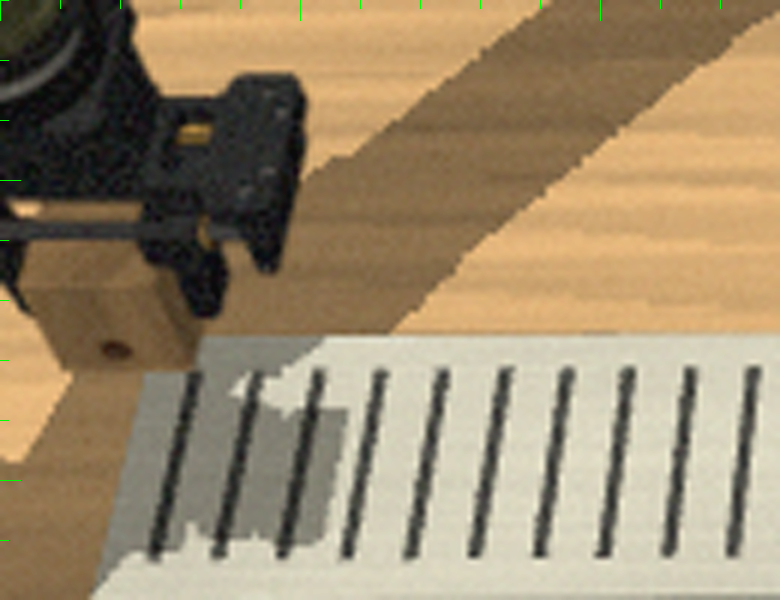

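Plug 1 shows as a 30×20 px ellipse at crop (117,350), which is what a flush plug should give. Placing the post.

```bash
p="python3 -m pendant"
$p '[0.4,0.116,-0.0457,0.2,0.0047,0,-0.0083, 0.4,0.116,-0.0457,0.4,0.0047,0,-0.0083, 0.4,0.116,-0.0457,0.53,0.0047,0,-0.0083, 0.4,0.116,-0.0457,0.57,0.0047,0,-0.0083, 0.4,0.116,-0.0457,0.57,0.0047,0,-0.0083]' | sed -n 2,4p
python3 - <<'E'
from h import *
st();print(go(.488,-.395,.0655,np.deg2rad(-1.1)))
E
```

```text
tool_pos: [0.4911, -0.3825, 0.0667]
eef_rot: [1.0, -0.004, 0.001, -0.005]
contact_force: [-0.0, -0.6, -0.7]
t 20.8 p [ 0.4911 -0.3825  0.0667] yaw -0.47 F [-0.  -0.6 -0.7] op 0.632 ff 40.0 q7 -1.11 down [ 0.002  0.01  -1.   ]
(array([-0.02  ,  0.0834,  0.0074]), array([-0.0064, -0.0011,  0.007 ]))
```

```bash
p="python3 -m pendant"
$p '[0.4,-0.02,0.0834,0,-0.0064,0,0, 0.4,-0.02,0.0834,0.007,-0.0064,0,0, 0.4,-0.02,0.0834,0.015,-0.0064,0,0, 0.4,-0.02,0.0834,0.015,-0.0064,0,0, 0.7,-0.02,0.0834,0.015,-0.0064,0,0, 0.75,-0.02,0.0834,0.015,-0.0064,0,0, 0.75,-0.02,0.0834,-0.2,-0.0064,0,0, 0.75,-0.02,0.0834,-0.6,-0.0064,0,0, 0.8,-0.02,0.0834,-1,-0.0064,0,0, 0.8,-0.02,0.0834,-1,-0.0064,0,0]' | sed -n 2,4p
python3 - <<'E'
from h import *
st()
t=r.snapshot("top");s=r.snapshot("scene");cv2.imwrite("pics/b.png",np.hstack([cv2.resize(t["img"][150:320,130:330,::-1],(400,340)),cv2.resize(t["img"][180:350,400:600,::-1],(400,340))]))
# detect wood posts tracking: print P1..3 predicted vs. none
E
```

```text
tool_pos: [0.4896, -0.3995, 0.2226]
eef_rot: [1.0, -0.006, 0.005, 0.003]
contact_force: [0.8, -0.5, -0.3]
t 21.8 p [ 0.4896 -0.3995  0.2226] yaw -0.65 F [ 0.8 -0.5 -0.3] op 0.797 ff 0.0 q7 -1.07 down [ 0.01  -0.007 -1.   ]
```

View pics/b.png

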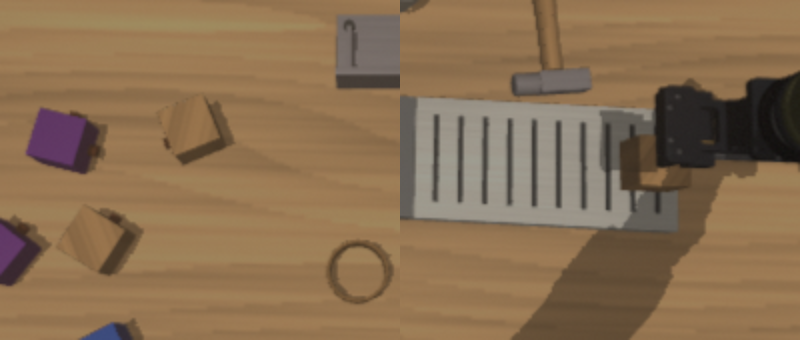

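The right half shows post P1 standing on the plate near its −y end, at crop (650,165). P2 and P3 have not moved. Next is P2.

```bash
p="python3 -m pendant"
for i in 1 2 3; do $p '[1,0.05,-0.33,0,0,0,0, 1,0.1,-0.66,0,0,0,0, 1,0.15,-1,0,0,0,0]' | sed -n 2p; done
$p '[1,0.05,-0.33,0,0,0,0, 1,0.1,-0.66,0,0,0,0, 1,0.15,-1,0,0,0,0, 1,0.15,-1,0,0,0,0]' | sed -n 2p
python3 - <<'E'
from h import *
st();print(go(.58,.2794,.15,np.deg2rad(24.7)))
E
```

```text
tool_pos: [0.5108, -0.2481, 0.2158]
tool_pos: [0.5346, -0.0998, 0.2156]
tool_pos: [0.5585, 0.0482, 0.2153]
tool_pos: [0.582, 0.2066, 0.2147]
t 23.2 p [0.582  0.2066 0.2147] yaw 0.08 F [-0.2 -0.2 -0.5] op 1.0 ff 0.0 q7 -1.99 down [ 0.002  0.005 -1.   ]
(array([-0.0133, -0.4834,  0.4339]), array([-0.0027, -0.0019, -0.2736]))
```

```bash
p="python3 -m pendant"
$p '[1,-0.013,-0.24,0.2,-0.0027,-0.0019,-0.09, 1,-0.013,-0.483,0.434,-0.0027,-0.0019,-0.18, 1,-0.013,-0.483,0.434,-0.0027,-0.0019,-0.2736, 1,-0.013,-0.483,0.434,-0.0027,-0.0019,-0.2736, 1,-0.013,-0.483,0.434,-0.0027,-0.0019,-0.2736]' | sed -n 2p
python3 - <<'E'
from h import *
st();print(go(.58,.2794,.048,np.deg2rad(24.7)))
w=r.snapshot("wrist");im=w["img"].copy()
a=np.deg2rad(24.7)+np.pi/4+np.arange(4)*np.pi/2
for z,c in((.06,(255,0,0)),(0,(0,255,0))):
    X=np.c_[.58+.0396*np.cos(a),.2794+.0396*np.sin(a),np.full(4,z)];cv2.polylines(im,[P(w,X).round().astype(int)],True,c,1)
cv2.imwrite("pics/w2.png",im[:,:,::-1])
E
```

```text
tool_pos: [0.5828, 0.2665, 0.1506]
t 23.7 p [0.5828 0.2665 0.1506] yaw 23.7 F [-0.5  0.9  0.4] op 1.001 ff 0.0 q7 -1.78 down [ 0.001 -0.008 -1.   ]
(array([ 0.0194, -0.0912,  0.683 ]), array([ 0.005 ,  0.0018, -0.0111]))
```

View pics/w2.png

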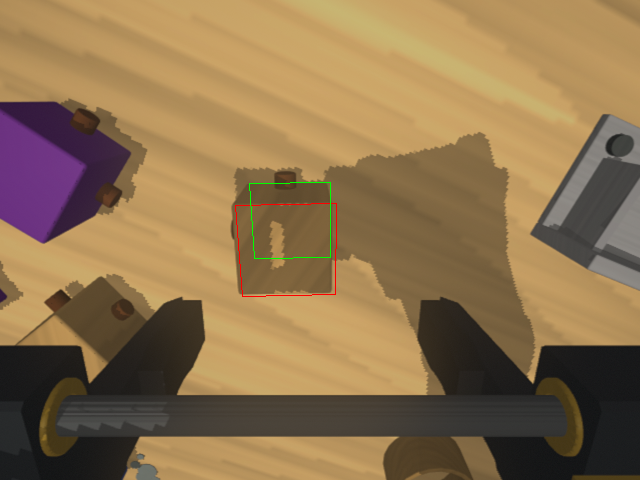

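P2 matches the overlay at (285,250), with plugs at the top and left as expected.

```bash
p="python3 -m pendant"
$p '[1,0.019,-0.08,0.1,0.003,0,0, 1,0.019,-0.08,0.4,0.003,0,0, 1,0.019,-0.08,0.6,0.003,0,0, 1,0.019,-0.08,0.68,0.003,0,0, 1,0.019,-0.08,0.68,0.003,0,0, 0.4,0.019,-0.08,0.68,0.003,0,0, 0.4,0.019,-0.08,0.68,0.003,0,0, 0.4,0.019,-0.08,0.68,0.003,0,0, 0.4,0.019,-0.08,0.68,0.003,0,0, 0.4,0.019,-0.08,0.68,0.003,0,0]' 35 | sed -n 2,9p
python3 - <<'E'
from h import *
st();print(go(.575,.09,.06,np.deg2rad(1.6)))
E
```

```text
tool_pos: [0.5809, 0.2806, 0.0501]
eef_rot: [0.978, 0.208, 0.0, 0.0]
contact_force: [-0.4, 0.5, 5.2]
opening: 0.628
finger_force: 35.0
t 24.8 p [0.5809 0.2806 0.0501] yaw 23.99 F [-0.4  0.5  5.2] op 0.628 ff 35.0 q7 -1.81 down [ 0.001 -0.001 -1.   ]
(array([-0.5525,  1.145 , -0.065 ]), array([ 0.0006, -0.0004,  0.2487]))
```

```bash
p="python3 -m pendant"
$p '[0.4,0,0,-0.07,0,0,0, 0.4,-0.2,0.2,-0.07,0,0,0.06, 0.4,-0.4,0.5,-0.07,0,0,0.12, 0.4,-0.55,0.8,-0.07,0,0,0.18, 0.4,-0.55,1,-0.07,0,0,0.2487, 0.4,-0.55,1,-0.07,0,0,0.2487, 0.4,-0.55,1,-0.07,0,0,0.2487]' | sed -n 2p
python3 - <<'E'
from h import *
st();print(go(.59,.062,.051,np.deg2rad(1.6)))
E
```

```text
tool_pos: [0.5665, 0.108, 0.0603]
t 25.4 p [0.5665 0.108  0.0603] yaw 1.51 F [ 0.4  0.6 -1.6] op 0.631 ff 35.0 q7 -1.88 down [-0.    -0.003 -1.   ]
(array([0.1489, 0.3108, 0.0629]), array([ 0.0018,  0.0002, -0.001 ]))
```

```bash
p="python3 -m pendant"
$p '[0.4,0.05,0.15,0.03,0.0018,0,0, 0.4,0.149,0.31,0.06,0.0018,0,0, 0.4,0.149,0.31,0.06,0.0018,0,0, 0.4,0.2,0.31,0.06,0.0018,0,0, 0.4,0.24,0.31,0.06,0.0018,0,0, 0.4,0.27,0.31,0.06,0.0018,0.005,0, 0.4,0.3,0.31,0.06,0.0018,0.01,0, 0.4,0.32,0.31,0.06,0.0018,0.01,0, 0.4,0.32,0.31,0.06,0.0018,0.01,0]' | sed -n 2,4p
$p '[0.4,0.02,0,0,0,0.005,0, 0.4,0.03,0,0,0,0.005,0, 0.4,0.03,0,0,0,0.005,0]' | sed -n 2,4p
$p '[0.4,0.02,0,0,0,0.005,0, 0.4,0.04,0,0,0,0.01,0, 0.4,0.04,0,0,0,0.01,0]' | sed -n 2,4p
python3 - <<'E'
from h import *
st()
E
```

```text
tool_pos: [0.6124, 0.0664, 0.0506]
eef_rot: [1.0, 0.015, 0.005, -0.001]
contact_force: [-5.6, 1.9, 0.5]
tool_pos: [0.6144, 0.0664, 0.0503]
eef_rot: [1.0, 0.016, 0.006, -0.001]
contact_force: [-9.7, 1.3, 4.8]
tool_pos: [0.6148, 0.0664, 0.0501]
eef_rot: [1.0, 0.016, 0.008, -0.0]
contact_force: [-18.1, 2.1, 13.5]
t 26.9 p [0.6148 0.0664 0.0501] yaw 1.81 F [-18.1   2.1  13.5] op 0.636 ff 35.0 q7 -1.81 down [ 0.016  0.001 -1.   ]
```

```bash
p="python3 -m pendant"
$p '[0.4,0.02,0,-0.01,0,0.015,0, 0.4,0.03,0,-0.015,0,0.025,0, 0.4,0.03,0,-0.015,0,0.025,0, 0.4,0.03,0,-0.015,0,0.025,0]' | sed -n 2,4p
python3 - <<'E'
from h import *
st()
E
$p '[0.4,-0.1,0,0,0,-0.02,0, 0.4,-0.3,0,0,0,-0.025,0, 0.4,-0.45,0,0,0,-0.025,0, 0.4,-0.45,0,0,0,-0.025,0]' | sed -n 2p
python3 - <<'E'
from h import *
st();print(go(.57,.062,.0497,np.deg2rad(1.6)))
E
```

```text
tool_pos: [0.6152, 0.0664, 0.05]
eef_rot: [1.0, 0.016, 0.023, -0.0]
contact_force: [-22.2, 2.3, 5.5]
t 27.4 p [0.6152 0.0664 0.05  ] yaw 1.84 F [-22.2   2.3   5.5] op 0.63 ff 35.0 q7 -1.82 down [ 0.047  0.001 -0.999]
tool_pos: [0.5639, 0.0641, 0.05]
t 27.8 p [0.5639 0.0641 0.05  ] yaw 1.71 F [0.2 0.9 4.6] op 0.633 ff 35.0 q7 -1.84 down [ 0.043  0.003 -0.999]
(array([0.0404, 0.0155, 0.0037]), array([-0.0011, -0.0276,  0.0013]))
```

```bash
p="python3 -m pendant"
$p '[0.4,0,0,0,0,-0.0276,0, 0.4,0,0,0.003,0,-0.0276,0, 1,0,0,0.003,0,-0.0276,0, 1,0,0,0.003,0,-0.0276,0, 1,0,0,0.003,0,-0.0276,0, 1,0,0,-0.2,0,-0.0276,0, 1,0,0,-0.45,0,-0.0276,0, 1,0,0,-0.45,0,-0.0276,0]' | sed -n 2,3p
$p '[1,0,0,0,0,0,-0.09, 1,0,0,0,0,0,-0.18, 1,0,0,0,0,0,-0.27, 1,0,0,0,0,0,-0.36, 1,0,0,0,0,0,-0.45, 1,0,0,0,0,0,-0.54, 1,0,0,0,0,0,-0.63, 1,0,0,0,0,0,-0.72, 1,0,0,0,0,0,-0.81, 1,0,0,0,0,0,-0.9, 1,0,0,0,0,0,-1, 1,0,0,0,0,0,-1]' | sed -n 2,3p
python3 - <<'E'
from h import *
st();print(go(.565,.064,.049,np.deg2rad(91.7)))
E
```

```text
tool_pos: [0.563, 0.0628, 0.1195]
eef_rot: [1.0, 0.014, 0.001, -0.001]
tool_pos: [0.5599, 0.0623, 0.1149]
eef_rot: [0.697, 0.717, -0.002, -0.003]
t 29.8 p [0.5599 0.0623 0.1149] yaw 91.63 F [-0.2  0.7  0. ] op 1.001 ff 0.0 q7 -0.77 down [-0.006  0.001 -1.   ]
(array([0.0101, 0.0371, 0.439 ]), array([-0.004 , -0.0007, -0.0008]))
```

```bash
p="python3 -m pendant"
$p '[1,0.01,0.035,0.1,-0.004,0,0, 1,0.01,0.035,0.3,-0.004,0,0, 1,0.01,0.035,0.43,-0.004,0,0, 1,0.01,0.035,0.435,-0.004,0,0, 0.4,0.01,0.035,0.435,-0.004,0,0, 0.4,0.01,0.035,0.435,-0.004,0,0, 0.4,0.01,0.035,0.435,-0.004,0,0, 0.4,0.01,0.035,0.435,-0.004,0,0, 0.4,0.01,0.035,0.435,-0.004,0,0]' 35 | sed -n 2,9p
$p '[0.4,0,0,-0.07,0,0,0, 0.4,-0,0.1,-0.07,0,0,0.09, 0.4,0,0.1,-0.07,0,0,0.18, 0.4,0,0.1,-0.07,0,0,0.27, 0.4,0,0.1,-0.07,0,0,0.36, 0.4,0,0.1,-0.07,0,0,0.45, 0.4,0,0.1,-0.07,0,0,0.54, 0.4,0,0.1,-0.07,0,0,0.63, 0.4,0,0.1,-0.07,0,0,0.72, 0.4,0,0.1,-0.07,0,0,0.81, 0.4,0,0.1,-0.07,0,0,0.9, 0.4,0,0.1,-0.07,0,0,1]' | sed -n 2,9p
python3 - <<'E'
from h import *
st();print(go(.59,.062,.05,np.deg2rad(1.6)))
E
```

```text
tool_pos: [0.565, 0.064, 0.0512]
eef_rot: [0.697, 0.717, 0.001, 0.0]
contact_force: [-1.8, -1.3, 3.5]
opening: 0.634
finger_force: 35.0
tool_pos: [0.5805, 0.0648, 0.0617]
eef_rot: [1.0, 0.015, 0.001, -0.001]
contact_force: [-0.4, 0.6, -0.9]
opening: 0.633
finger_force: 35.0
t 31.9 p [0.5805 0.0648 0.0617] yaw 1.66 F [-0.4  0.6 -0.9] op 0.633 ff 35.0 q7 -1.83 down [ 0.002  0.001 -1.   ]
(array([0.0627, 0.0206, 0.0778]), array([-0.0009, -0.0013,  0.0007]))
```

```bash
p="python3 -m pendant"
$p '[0.4,0,0.02,0.03,0,0,0, 0.4,0.05,0.02,0.063,0,0,0, 0.4,0.1,0.02,0.063,0,0,0, 0.4,0.14,0.02,0.063,0,0,0, 0.4,0.17,0.02,0.063,0,0.005,0, 0.4,0.2,0.02,0.063,0,0.01,0, 0.4,0.225,0.02,0.063,0,0.01,0, 0.4,0.225,0.02,0.063,0,0.01,0]' | sed -n 2,4p
$p '[0.4,0.02,0,0,0,0.005,0, 0.4,0.03,0,0,0,0.005,0, 0.4,0.03,0,0,0,0.005,0]' | sed -n 2,4p
$p '[0.4,0.02,0,0,0,0.005,0, 0.4,0.04,0,0,0,0.01,0, 0.4,0.04,0,0,0,0.01,0]' | sed -n 2,4p
$p '[0.4,0.02,0,-0.01,0,0.015,0, 0.4,0.03,0,-0.015,0,0.025,0, 0.4,0.03,0,-0.015,0,0.025,0, 0.4,0.03,0,-0.015,0,0.025,0]' | sed -n 2,4p
python3 - <<'E'
from h import *
st()
E
```

```text
tool_pos: [0.6082, 0.0624, 0.0512]
eef_rot: [1.0, 0.018, 0.002, 0.0]
contact_force: [-11.9, 0.1, 10.0]
tool_pos: [0.6111, 0.0625, 0.0511]
eef_rot: [1.0, 0.018, 0.005, 0.0]
contact_force: [-14.8, 0.7, 14.1]
tool_pos: [0.6139, 0.0626, 0.0511]
eef_rot: [1.0, 0.018, 0.009, 0.001]
contact_force: [-20.2, 0.5, 19.6]
tool_pos: [0.6144, 0.0626, 0.051]
eef_rot: [1.0, 0.019, 0.025, 0.001]
contact_force: [-23.4, 0.6, 10.2]
t 33.6 p [0.6144 0.0626 0.051 ] yaw 2.13 F [-23.4   0.6  10.2] op 0.628 ff 35.0 q7 -1.82 down [ 0.049 -0.001 -0.999]
```

```bash
p="python3 -m pendant"
$p '[0.4,0.02,0,-0.02,0,0,0, 0.4,0.04,0,-0.03,0,0,0, 0.4,0.04,0,-0.03,0,0,0, 0.4,0.04,0,-0.03,0,0.0,0]' | sed -n 2,4p
python3 - <<'E'
from h import *
st()
E
$p '[0.4,-0.1,0,-0.1,0,-0.02,0, 0.4,-0.3,0,-0.4,0,-0.03,0, 0.4,-0.5,0,-0.75,0,-0.03,0, 0.4,-0.5,0,-0.75,0,-0.03,0]' | sed -n 2p
python3 - <<'E'
from h import *
st();print(go(.49,-.05,.155,np.deg2rad(1.1)))
s=r.snapshot("scene")
a=cv2.resize(s["img"][205:265,280:360,::-1],None,fx=7,fy=7,interpolation=cv2.INTER_CUBIC)
cv2.imwrite("pics/s5.png",a)
E
```

```text
tool_pos: [0.6146, 0.0627, 0.0518]
eef_rot: [1.0, 0.018, 0.018, 0.001]
contact_force: [-26.3, 1.8, -8.8]
t 34.0 p [0.6146 0.0627 0.0518] yaw 2.09 F [-26.3   1.8  -8.8] op 0.632 ff 35.0 q7 -1.82 down [ 0.037 -0.001 -0.999]
tool_pos: [0.5503, 0.0603, 0.1684]
t 34.5 p [0.5503 0.0603 0.1684] yaw 2.07 F [ 0.4 -0.2 -0.9] op 0.632 ff 35.0 q7 -1.82 down [ 0.036  0.002 -0.999]
(array([-0.4313,  0.7207,  0.0734]), array([-0.0006, -0.0229,  0.0107]))
```

```bash
cat >> h.py <<'E'
def plugext(s,X,rad=9):
    "extent (px) of the dark plug near world point X"
    u=P(s,X)[0];k=8;x0,y0=(u-rad).astype(int);im=s["img"][y0:y0+2*rad,x0:x0+2*rad]
    g=cv2.resize(im,None,fx=k,fy=k,interpolation=cv2.INTER_CUBIC).astype(int)
    m=(g.sum(2)<np.median(g.sum(2))*.68).astype(np.uint8);n,l,t,c=cv2.connectedComponentsWithStats(m)
    d=[(np.hypot(*(c[i]/k+[x0,y0]-u)),i) for i in range(1,n) if t[i,4]>60]
    if not d: return u,None
    i=min(d)[1];return u.round(1),(c[i]/k+[x0,y0]).round(1),(t[i,2:4]/k).round(2),(t[i,4]/k/k).round(1)
E
python3 - <<'E'
from h import *
g,m,w=pose();s=r.snapshot("scene")
base=g['tool_pos']+m[:,2]*(.0512-.017)+m[:,0]*.028
print(plugext(s,base)); a=np.arange(60)*np.pi/30
C=base+.007*(np.outer(np.cos(a),m[:,1])+np.outer(np.sin(a),m[:,2]))
for h in(0,.001,.002): 
    D=P(s,np.vstack([C,C+h*m[:,0]])).astype(np.float32);print(h,np.ptp(D,axis=0),cv2.contourArea(cv2.convexHull(D)))
E
```

```text
(array([306.9, 251.5]), array([306.8, 250.8]), array([5.  , 3.12]), np.float64(11.7))
0 [5.8187866 3.317688 ] 15.10106284962967
0.001 [5.8406677 3.6593933] 17.10093786707148
0.002 [5.8625793 4.001404 ] 19.103512710658833
```

```bash
p="python3 -m pendant"
$p '[0.4,-0.1,0.33,0,0,-0.01,0.035, 0.4,-0.25,0.66,0,0,-0.0229,0.035, 0.4,-0.43,1,0,0,-0.0229,0.035, 0.4,-0.43,1,0,0,-0.0229,0.035]' | sed -n 2p
$p '[0.4,0,0.33,0,0,0,0, 0.4,0,0.66,0,0,0,0, 0.4,0,1,0,0,0,0, 0.4,0,1,0,0,0,0]' | sed -n 2p
$p '[0.4,0,0.2,0,0,0,0, 0.4,0,0.4,0.0,0,0,0, 0.4,0,0.4,0.3,0,0,0, 0.4,0,0.4,0.42,0,0,0, 0.4,0,0.4,0.42,0,0,0]' | sed -n 2p
python3 - <<'E'
from h import *
st();print(go(.488,-.298,.082,np.deg2rad(-1.1)))
E
```

```text
tool_pos: [0.4892, -0.0985, 0.1614]
tool_pos: [0.4879, -0.252, 0.1616]
tool_pos: [0.4863, -0.3006, 0.096]
t 35.9 p [ 0.4863 -0.3006  0.096 ] yaw -1.12 F [-0.3 -0.2 -0.5] op 0.631 ff 35.0 q7 -1.33 down [-0.008  0.004 -1.   ]
(array([ 0.0121, -0.0174,  0.0931]), array([-0.0028,  0.0053, -0.0003]))
```

```bash
p="python3 -m pendant"
$p '[0.4,0.012,-0.012,0.05,-0.0028,0.005,0, 0.4,0.012,-0.012,0.09,-0.0028,0.005,0, 0.4,0.012,-0.012,0.098,-0.0028,0.005,0, 0.4,0.012,-0.012,0.098,-0.0028,0.005,0, 0.7,0.012,-0.012,0.098,-0.0028,0.005,0, 0.75,0.012,-0.012,0.098,-0.0028,0.005,0, 0.75,0.012,-0.012,-0.1,-0.0028,0.005,0, 0.75,0.012,-0.012,-0.5,-0.0028,0.005,0, 0.8,0.012,-0.012,-0.9,-0.0028,0.005,0, 0.8,0.012,-0.012,-0.9,-0.0028,0.005,0]' | sed -n 2,4p
for i in 1 2 3; do $p '[1,0,-0.33,0,0,0,0, 1,0,-0.66,0,0,0,0, 1,0,-1,0,0,0,0]' | sed -n 2p; done
$p '[1,0,-0.33,0,0,0,0, 1,-0.1,-0.66,0,0,0,0, 1,-0.2,-0.7,0,0,0,0, 1,-0.2,-0.7,0,0,0,0]' | sed -n 2p
python3 - <<'E'
from h import *
st();print(go(.4489,.3781,.17,np.deg2rad(60.6)))
E
```

```text
tool_pos: [0.4916, -0.3011, 0.2402]
eef_rot: [1.0, -0.01, 0.006, 0.004]
contact_force: [0.4, 0.2, -0.8]
tool_pos: [0.4926, -0.15, 0.2354]
tool_pos: [0.4955, -0.0004, 0.2347]
tool_pos: [0.4984, 0.1488, 0.2342]
tool_pos: [0.4679, 0.2549, 0.2333]
t 38.1 p [0.4679 0.2549 0.2333] yaw -0.79 F [-0.6 -0.6  0.8] op 0.999 ff 0.0 q7 -2.26 down [ 0.003 -0.003 -1.   ]
(array([-0.1394, -0.8209,  0.4193]), array([ 0.0025, -0.0008, -0.6822]))
```

```bash
p="python3 -m pendant"
$p '[1,-0.05,-0.3,0.1,0,0,-0.09, 1,-0.1,-0.6,0.2,0,0,-0.18, 1,-0.139,-0.82,0.419,0,0,-0.27, 1,-0.139,-0.82,0.419,0,0,-0.36, 1,-0.139,-0.82,0.419,0,0,-0.45, 1,-0.139,-0.82,0.419,0,0,-0.54, 1,-0.139,-0.82,0.419,0,0,-0.63, 1,-0.139,-0.82,0.419,0,0,-0.68, 1,-0.139,-0.82,0.419,0,0,-0.68]' | sed -n 2p
python3 - <<'E'
from h import *
st();print(go(.4489,.3781,.049,np.deg2rad(60.6)))
w=r.snapshot("wrist");im=w["img"].copy()
a=np.deg2rad(60.6)+np.pi/4+np.arange(4)*np.pi/2
for z,c in((.06,(255,0,0)),(0,(0,255,0))):
    X=np.c_[.4489+.0396*np.cos(a),.3781+.0396*np.sin(a),np.full(4,z)];cv2.polylines(im,[P(w,X).round().astype(int)],True,c,1)
cv2.imwrite("pics/w3.png",im[:,:,::-1])
E
```

```text
tool_pos: [0.4544, 0.3729, 0.1698]
t 39.0 p [0.4544 0.3729 0.1698] yaw 59.85 F [-0.2 -0.4 -0.1] op 0.998 ff 0.0 q7 -1.67 down [ 0.005 -0.005 -1.   ]
(array([ 0.0128, -0.0547,  0.8052]), array([ 0.0045,  0.0009, -0.0083]))
```

View pics/w3.png

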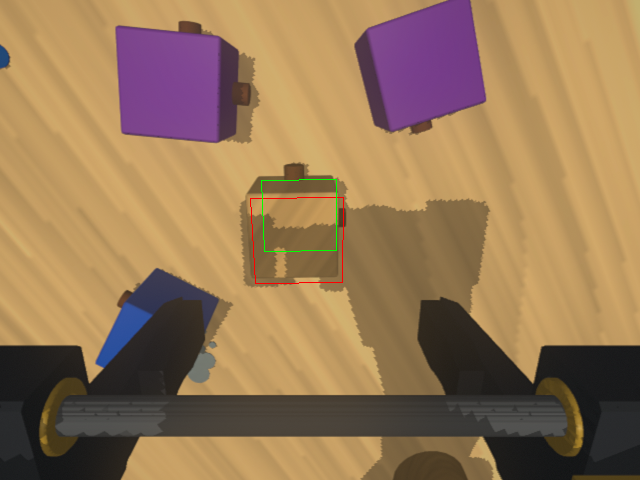

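P3 sits at (295,230), within about 2 mm of the overlay, with plugs at the top and right. The blue block is clear of the left finger. Gripping P3.

```bash
p="python3 -m pendant"
$p '[0.95,0.02,-0.05,0.2,0.0045,0,-0.008, 0.95,0.02,-0.05,0.5,0.0045,0,-0.008, 0.95,0.02,-0.05,0.7,0.0045,0,-0.008, 0.95,0.02,-0.05,0.8,0.0045,0,-0.008, 0.95,0.02,-0.05,0.8,0.0045,0,-0.008, 0.4,0.02,-0.05,0.8,0.0045,0,-0.008, 0.4,0.02,-0.05,0.8,0.0045,0,-0.008, 0.4,0.02,-0.05,0.8,0.0045,0,-0.008, 0.4,0.02,-0.05,0.8,0.0045,0,-0.008, 0.4,0.02,-0.05,0.8,0.0045,0,-0.008]' 35 | sed -n 2,9p
python3 - <<'E'
from h import *
st();print(go(.52,.25,.14,np.deg2rad(1.6)));print(go(.56,.065,.07,np.deg2rad(1.6)))
E
```

```text
tool_pos: [0.4485, 0.3821, 0.0509]
eef_rot: [0.863, 0.506, 0.0, -0.001]
contact_force: [0.2, 0.0, 7.1]
opening: 0.634
finger_force: 35.0
t 40.1 p [0.4485 0.3821 0.0509] yaw 60.76 F [0.2 0.  7.1] op 0.634 ff 35.0 q7 -1.75 down [-0.     0.002 -1.   ]
(array([-0.5351,  0.8454, -0.5953]), array([-9.000e-04, -4.000e-04,  6.574e-01]))
(array([-1.4816,  1.6809, -0.1305]), array([-9.000e-04, -4.000e-04,  6.574e-01]))
```

```bash
p="python3 -m pendant"
$p '[0.4,0,0,-0.1,0,0,0, 0.4,-0.1,0.15,-0.13,0,0,0.09, 0.4,-0.2,0.3,-0.13,0,0,0.18, 0.4,-0.3,0.45,-0.13,0,0,0.27, 0.4,-0.4,0.6,-0.13,0,0,0.36, 0.4,-0.5,0.75,-0.13,0,0,0.45, 0.4,-0.535,0.845,-0.13,0,0,0.54, 0.4,-0.535,0.845,-0.13,0,0,0.6574, 0.4,-0.535,0.845,-0.13,0,0,0.6574, 0.4,-0.535,0.845,-0.13,0,0,0.6574]' | sed -n 2p
$p '[0.4,0.1,0.33,0,0,0,0, 0.4,0.2,0.66,0,0,0,0, 0.4,0.3,1,0,0,0,0, 0.4,0.3,1,0,0,0,0, 0.4,0.3,1,0,0,0,0]' | sed -n 2p
python3 - <<'E'
from h import *
st();print(go(.59,.062,.0515,np.deg2rad(1.6)))
E
```

```text
tool_pos: [0.5191, 0.2503, 0.0695]
tool_pos: [0.5692, 0.0985, 0.0691]
t 41.6 p [0.5692 0.0985 0.0691] yaw 1.5 F [ 0.4  0.7 -1.8] op 0.631 ff 35.0 q7 -2.0 down [-0.001 -0.001 -1.   ]
(array([0.1327, 0.2466, 0.1175]), array([ 0.0005,  0.0009, -0.0012]))
```

```bash
p="python3 -m pendant"
$p '[0.4,0.05,0.12,0.06,0,0,0, 0.4,0.12,0.24,0.113,0,0,0, 0.4,0.13,0.24,0.113,0,0,0, 0.4,0.18,0.24,0.113,0,0,0, 0.4,0.22,0.24,0.113,0,0,0, 0.4,0.25,0.24,0.113,0,0.005,0, 0.4,0.28,0.24,0.113,0,0.01,0, 0.4,0.3,0.24,0.113,0,0.01,0, 0.4,0.3,0.24,0.113,0,0.01,0]' | sed -n 2,4p
$p '[0.4,0.02,0,0,0,0.005,0, 0.4,0.03,0,0,0,0.005,0, 0.4,0.03,0,0,0,0.005,0]' | sed -n 2,4p
$p '[0.4,0.02,0,0,0,0.005,0, 0.4,0.04,0,0,0,0.01,0, 0.4,0.04,0,0,0,0.01,0]' | sed -n 2,4p
$p '[0.4,0.02,0,-0.01,0,0.015,0, 0.4,0.03,0,-0.015,0,0.025,0, 0.4,0.03,0,-0.015,0,0.025,0, 0.4,0.03,0,-0.015,0,0.025,0]' | sed -n 2,4p
python3 - <<'E'
from h import *
st()
E
```

```text
tool_pos: [0.6119, 0.0689, 0.0517]
eef_rot: [1.0, 0.016, 0.004, -0.001]
contact_force: [-4.7, 2.8, -0.1]
tool_pos: [0.6135, 0.0688, 0.0514]
eef_rot: [1.0, 0.016, 0.005, -0.001]
contact_force: [-10.7, 2.3, 4.8]
tool_pos: [0.6137, 0.0687, 0.051]
eef_rot: [1.0, 0.016, 0.007, 0.0]
contact_force: [-20.8, 2.4, 12.6]
tool_pos: [0.6142, 0.0687, 0.0511]
eef_rot: [1.0, 0.016, 0.023, 0.001]
contact_force: [-23.3, 3.7, 5.9]
t 43.5 p [0.6142 0.0687 0.0511] yaw 1.86 F [-23.3   3.7   5.9] op 0.633 ff 35.0 q7 -1.96 down [ 0.046 -0.    -0.999]
```

```bash
p="python3 -m pendant"
$p '[0.4,-0.1,0,0,0,-0.02,0, 0.4,-0.3,0.03,0,0,-0.025,0, 0.4,-0.46,0.03,0,0,-0.05,0, 0.4,-0.46,0.03,0,0,-0.053,0, 0.4,-0.46,0.03,0,0,-0.053,0]' | sed -n 2p
python3 - <<'E'
from h import *
st();print(go(.565,.064,.0513,np.deg2rad(1.6)))
g,m,w=pose();s=r.snapshot("scene");print(plugext(s,g['tool_pos']+m[:,2]*(.0512-.017)+m[:,0]*.028))
E
```

```text
tool_pos: [0.5613, 0.0611, 0.051]
t 44.0 p [0.5613 0.0611 0.051 ] yaw 1.67 F [-5.3 -1.2 11.4] op 0.631 ff 35.0 q7 -1.97 down [-0.005  0.    -1.   ]
(array([ 0.0251, -0.0189, -0.0019]), array([-0.0003,  0.003 ,  0.0008]))
(array([308.3, 279.3]), array([307.9, 278.9]), array([5.  , 2.88]), np.float64(11.5))
```

```bash
p="python3 -m pendant"
$p '[0.4,0,0,0,0,0,0, 1,0,0,0,0,0,0, 1,0,0,0,0,0,0, 1,0,0,0,0,0,0, 1,0,0,-0.2,0,0,0, 1,0,0,-0.45,0,0,0, 1,0,0,-0.45,0,0,0]' | sed -n 2,3p
$p '[1,0,0,0,0,0,-0.09, 1,0,0,0,0,0,-0.18, 1,0,0,0,0,0,-0.27, 1,0,0,0,0,0,-0.36, 1,0,0,0,0,0,-0.45, 1,0,0,0,0,0,-0.54, 1,0,0,0,0,0,-0.63, 1,0,0,0,0,0,-0.72, 1,0,0,0,0,0,-0.81, 1,0,0,0,0,0,-0.9, 1,0,0,0,0,0,-1, 1,0,0,0,0,0,-1]' | sed -n 2,3p
python3 - <<'E'
from h import *
st();print(go(.5615,.062,.051,np.deg2rad(91.7)))
E
```

```text
tool_pos: [0.5645, 0.0608, 0.1206]
eef_rot: [1.0, 0.014, 0.001, -0.001]
tool_pos: [0.561, 0.0601, 0.1159]
eef_rot: [0.697, 0.717, -0.002, -0.003]
t 46.0 p [0.561  0.0601 0.1159] yaw 91.63 F [-0.6  1.4 -0.5] op 0.997 ff 0.0 q7 -0.85 down [-0.007  0.001 -1.   ]
(array([0.0121, 0.0067, 0.4326]), array([-0.0048, -0.0006, -0.0008]))
```

```bash
p="python3 -m pendant"
$p '[1,0.01,0.007,0.1,-0.004,0,0, 1,0.01,0.007,0.3,-0.004,0,0, 1,0.01,0.007,0.42,-0.004,0,0, 1,0.01,0.007,0.425,-0.004,0,0, 0.4,0.01,0.007,0.425,-0.004,0,0, 0.4,0.01,0.007,0.425,-0.004,0,0, 0.4,0.01,0.007,0.425,-0.004,0,0, 0.4,0.01,0.007,0.425,-0.004,0,0, 0.4,0.01,0.007,0.425,-0.004,0,0]' 35 | sed -n 2,9p
$p '[0.4,0,0,-0.07,0,0,0, 0.4,-0,0,-0.07,0,0,-0.09, 0.4,0,0,-0.07,0,0,-0.18, 0.4,0,0,-0.07,0,0,-0.27, 0.4,0,0,-0.07,0,0,-0.36, 0.4,0,0,-0.07,0,0,-0.45, 0.4,0,0,-0.07,0,0,-0.54, 0.4,0,0,-0.07,0,0,-0.63, 0.4,0,0,-0.07,0,0,-0.72, 0.4,0,0,-0.07,0,0,-0.81, 0.4,0,0,-0.07,0,0,-0.9, 0.4,0,0,-0.07,0,0,-1]' | sed -n 2,9p
python3 - <<'E'
from h import *
st();print(go(.59,.062,.052,np.deg2rad(181.6)))
E
```

```text
tool_pos: [0.5617, 0.0618, 0.0537]
eef_rot: [0.697, 0.717, 0.0, 0.0]
contact_force: [-2.0, 0.2, 4.7]
opening: 0.63
finger_force: 35.0
tool_pos: [0.5622, 0.0612, 0.064]
eef_rot: [-0.013, 1.0, -0.0, 0.0]
contact_force: [0.6, 0.9, -1.3]
opening: 0.63
finger_force: 35.0
t 48.0 p [0.5622 0.0612 0.064 ] yaw -178.5 F [ 0.6  0.9 -1.3] op 0.63 ff 35.0 q7 0.41 down [ 0.001 -0.    -1.   ]
(array([-0.1851,  0.0003,  0.0798]), array([-0.0003,  0.0003, -0.0011]))
```

```bash
p="python3 -m pendant"
$p '[0.4,-0.05,0,0.03,0,0,0, 0.4,-0.12,0,0.063,0,0,0, 0.4,-0.18,0,0.063,0,0,0, 0.4,-0.23,0,0.063,0,0,0, 0.4,-0.27,0,0.063,0,0,0, 0.4,-0.3,0,0.063,0,-0.005,0, 0.4,-0.33,0,0.063,0,-0.01,0, 0.4,-0.35,0,0.063,0,-0.01,0, 0.4,-0.35,0,0.063,0,-0.01,0]' | sed -n 2,4p
$p '[0.4,-0.02,0,0,0,-0.005,0, 0.4,-0.03,0,0,0,-0.005,0, 0.4,-0.03,0,0,0,-0.005,0]' | sed -n 2,4p
$p '[0.4,-0.02,0,0,0,-0.005,0, 0.4,-0.04,0,0,0,-0.01,0, 0.4,-0.04,0,0,0,-0.01,0]' | sed -n 2,4p
$p '[0.4,-0.02,0,-0.01,0,-0.015,0, 0.4,-0.03,0,-0.015,0,-0.025,0, 0.4,-0.03,0,-0.015,0,-0.025,0, 0.4,-0.03,0,-0.015,0,-0.025,0]' | sed -n 2,4p
python3 - <<'E'
from h import *
st()
E
```

```text
tool_pos: [0.6117, 0.0625, 0.0537]
eef_rot: [-0.011, 1.0, -0.001, 0.005]
contact_force: [-6.2, -1.4, 2.0]
tool_pos: [0.6131, 0.0626, 0.0536]
eef_rot: [-0.011, 1.0, -0.001, 0.006]
contact_force: [-13.0, -2.1, 8.1]
tool_pos: [0.6134, 0.0626, 0.0536]
eef_rot: [-0.012, 1.0, -0.002, 0.009]
contact_force: [-26.1, -4.0, 19.6]
tool_pos: [0.6141, 0.0625, 0.0535]
eef_rot: [-0.013, 1.0, -0.003, 0.025]
contact_force: [-31.9, -2.5, 12.1]
t 50.0 p [0.6141 0.0625 0.0535] yaw -178.53 F [-31.9  -2.5  12.1] op 0.633 ff 35.0 q7 0.46 down [ 0.051 -0.004 -0.999]
```

```bash
p="python3 -m pendant"
$p '[0.4,0.1,0,-0.1,0,0.02,0, 0.4,0.3,0,-0.4,0,0.03,0, 0.4,0.5,0,-0.8,0,0.03,0, 0.4,0.5,0,-0.8,0,0.03,0, 0.4,0.5,0,-0.8,0,0.03,0]' | sed -n 2p
python3 - <<'E'
from h import *
st();print(go(.488,-.203,.17,np.deg2rad(178.9)))
g,m,w=pose();s=r.snapshot("scene");print(plugext(s,g['tool_pos']+m[:,2]*(.0537-.017)-m[:,0]*.028))
t=r.snapshot("top");cv2.imwrite("pics/x.png",np.hstack([cv2.resize(s["img"][205:290,105:305,::-1],None,fx=4,fy=4),]))
E
```

```text
tool_pos: [0.5453, 0.0621, 0.1731]
t 50.5 p [0.5453 0.0621 0.1731] yaw -178.71 F [ 0.8  0.4 -1.8] op 0.631 ff 35.0 q7 0.48 down [ 0.036  0.001 -0.999]
(array([ 0.422 , -1.7583,  0.0051]), array([0.0007, 0.0228, 0.0265]))
(array([307.4, 249.2]), array([307.3, 248.7]), array([5.12, 2.75]), np.float64(11.4))
```

View pics/x.png

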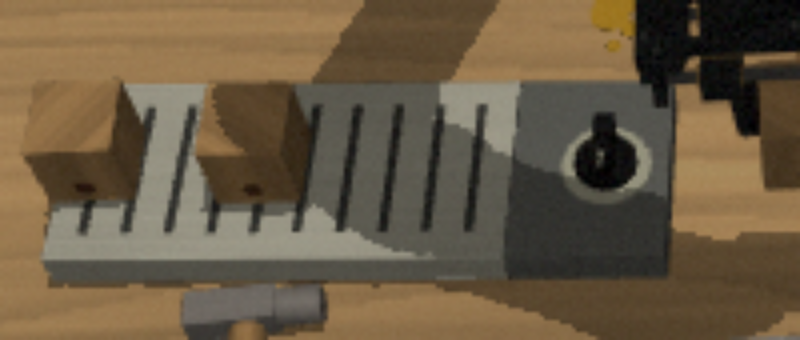

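Two posts stand on the plate with flush plugs at crop (85,188) and (252,190). The left one looks close to the plate's end, so I check that numerically. First I place P3.

```bash
p="python3 -m pendant"
$p '[0.4,0.1,-0.33,0,0,0.01,0.0265, 0.4,0.25,-0.66,0,0,0.0228,0.0265, 0.4,0.42,-1,0,0,0.0228,0.0265, 0.4,0.42,-1,0,0,0.0228,0.0265]' | sed -n 2p
$p '[0.4,0,-0.33,0,0,0,0, 0.4,0,-0.66,0,0,0,0, 0.4,0,-0.75,0.3,0,0,0, 0.4,0,-0.75,0.45,0,0,0, 0.4,0,-0.75,0.45,0,0,0]' | sed -n 2p
python3 - <<'E'
from h import *
st();print(go(.488,-.203,.0845,np.deg2rad(178.9)))
s=r.snapshot("scene")
f=lambda X:((P(s,X)-[105,205]+.5)*4-.5).round(0).tolist()
for y in(-.395,-.30): print('post bottom/top front corners',y,f([[.517,y-.028,.03],[.517,y+.028,.03],[.517,y-.028,.09],[.517,y+.028,.09]]))
print('plate corners',f([[.555,-.4388,.03],[.4157,-.4344,.03],[.5607,-.1412,.03],[.555,-.4388,0]]))
E
```

```text
tool_pos: [0.482, -0.0968, 0.1654]
tool_pos: [0.4808, -0.2029, 0.0967]
t 51.5 p [ 0.4808 -0.2029  0.0967] yaw 178.7 F [-0.4 -0.2 -1.7] op 0.629 ff 35.0 q7 0.82 down [-0.011  0.003 -1.   ]
(array([-0.0491,  0.0002,  0.0808]), array([ 0.0017, -0.0071, -0.0023]))
post bottom/top front corners -0.395 [[74.0, 212.0], [159.0, 210.0], [44.0, 162.0], [133.0, 160.0]]
post bottom/top front corners -0.3 [[219.0, 209.0], [304.0, 206.0], [195.0, 159.0], [283.0, 156.0]]
plate corners [[39.0, 263.0], [83.0, 87.0], [499.0, 258.0], [54.0, 286.0]]
```

```bash
p="python3 -m pendant"
$p '[0.4,-0.045,0,0.04,0.0017,-0.007,0, 0.4,-0.045,0,0.075,0.0017,-0.007,0, 0.4,-0.045,0,0.085,0.0017,-0.007,0, 0.4,-0.045,0,0.085,0.0017,-0.007,0, 0.7,-0.045,0,0.085,0.0017,-0.007,0, 0.75,-0.045,0,0.085,0.0017,-0.007,0, 0.75,-0.045,0,-0.1,0.0017,-0.007,0, 0.75,-0.045,0,-0.5,0.0017,-0.007,0, 0.8,-0.045,0,-0.9,0.0017,-0.007,0, 0.8,-0.045,0,-0.9,0.0017,-0.007,0]' | sed -n 2,4p
$p '[1,0,0.5,0,0,0,0, 1,0,1,0,0,0,0, 1,0,1,0,0,0,0, 1,0,1,0,0,0,0]' | sed -n 2p
python3 - <<'E'
from h import *
st()
t=r.snapshot("top");s=r.snapshot("scene");cv2.imwrite("pics/cur_t.png",t["img"][:,:,::-1]);cv2.imwrite("pics/cur_s.png",s["img"][:,:,::-1])
# wood segmentation over the plate: hue/sat
for n,v in(("t",t),("s",s)):
    h=cv2.cvtColor(v["img"],cv2.COLOR_RGB2HSV)
    poly=np.array([[.555,-.436,.03],[.418,-.432,.03],[.424,-.142,.03],[.559,-.145,.03]])
    q=P(v,poly).astype(np.int32);x,y,w,hh=cv2.boundingRect(q);x-=12;w+=14;y-=10;hh+=12
    m=(h[:,:,1]>75)
    print(n,x,y);[print('%3d'%(y+j),''.join('#' if a else '.' for a in m[y+j,x:x+w])) for j in range(0,hh,2)]
E
```

```text
tool_pos: [0.4921, -0.2019, 0.2406]
eef_rot: [0.01, 1.0, -0.001, 0.007]
contact_force: [0.2, 0.0, -1.0]
tool_pos: [0.4937, -0.0441, 0.2376]
t 52.9 p [ 0.4937 -0.0441  0.2376] yaw 179.56 F [ 1.  -0.7  0.3] op 0.996 ff 0.0 q7 0.72 down [ 0.011  0.003 -1.   ]
t 396 219
219 ###...##########################################################################################################################################
221 ######...#######################################################################################################################################
223 #########...####################################################################################################################################
225 ############...#################################################################################################################################
227 ##############....##############################################################################################################################
229 #################...################################################################
[... 8260 characters left out ...]
...............
263 ##############......................................................................................................................
265 #############.......................................................................................................................
267 #############.......................................................................................................................
269 ############........................................................................................................................
271 #############.......................................................................................................................
```

```bash
p="python3 -m pendant"
$p '[1,0,-0.1,0,0,0,0.09, 1,0,-0.2,0,0,0,0.18, 1,0,-0.3,0,0,0,0.27, 1,0,-0.4,0,0,0,0.36, 1,0,-0.5,0,0,0,0.45, 1,0,-0.6,0,0,0,0.54, 1,0,-0.7,0,0,0,0.63, 1,0,-0.8,0,0,0,0.72, 1,0,-0.9,0,0,0,0.81, 1,0,-1,0,0,0,0.9, 1,0,-1,0,0,0,1, 1,0,-1,0,0,0,1]' | sed -n 2,3p
$p '[1,-0.33,0,0,0,0,0, 1,-0.66,0,0,0,0,0, 1,-1,0,0,0,0,0, 1,-1,0,0,0,0,0]' | sed -n 2,3p
python3 - <<'E'
from h import *
st();print(go(.485,-.406,.15,np.deg2rad(89)))
E
```

```text
tool_pos: [0.4893, -0.205, 0.2358]
eef_rot: [0.716, 0.698, 0.001, 0.003]
tool_pos: [0.4836, -0.3625, 0.235]
eef_rot: [0.718, 0.696, -0.001, 0.004]
t 54.6 p [ 0.4836 -0.3625  0.235 ] yaw 88.23 F [-0.1  0.7 -1.4] op 0.997 ff 0.0 q7 0.05 down [ 0.004 -0.007 -1.   ]
(array([-0.2856,  0.0155,  0.5686]), array([ 0.0029,  0.0047, -0.0086]))
```

```bash
p="python3 -m pendant"
$p '[1,-0.28,0.0155,0.1,0.0029,0.0047,0, 1,-0.28,0.0155,0.3,0.0029,0.0047,0, 1,-0.28,0.0155,0.5,0.0029,0.0047,0, 1,-0.28,0.0155,0.5686,0.0029,0.0047,0, 1,-0.28,0.0155,0.5686,0.0029,0.0047,0]' | sed -n 2,3p
python3 - <<'E'
from h import *
st();print(go(.485,-.406,.08,np.deg2rad(88.9)))
w=r.snapshot("wrist");h=cv2.cvtColor(w["img"],cv2.COLOR_RGB2HSV)
for j in range(60,330,8): print('%3d'%j,''.join('#' if a else '.' for a in h[j,120:500:4,1]>75))
for x in(.485,):
  for y in(-.406,):
    print(P(w,np.array([[x-.028,y-.028,.09],[x+.028,y-.028,.09],[x+.028,y+.028,.09],[x-.028,y+.028,.09]])).round())
print(P(w,np.array([[.555,-.4388,.03],[.4157,-.4344,.03]])).round())
E
```

```text
tool_pos: [0.4879, -0.3942, 0.1495]
eef_rot: [0.714, 0.7, 0.002, -0.003]
t 55.1 p [ 0.4879 -0.3942  0.1495] yaw 88.92 F [-0.5 -0.9  0.5] op 0.999 ff 0.0 q7 0.06 down [-0.001  0.008 -1.   ]
(array([-0.0828, -0.0174,  0.4631]), array([-0.0005, -0.0048,  0.0003]))
 60 ################...............################################...............###..............
 68 ################...............################################...............###..............
 76 #################..............################################...............###..............
 84 #################..............################################...............###..............
 92 #################..............################################...............###..............
100 #################..............################################..............####..............
108 #################..............################################..............####..............
116 ##################.............################################..............####..............
124 ##################..............##
[... 1941 characters left out ...]
####################
284 #####################...........###########################..............######################
292 #####################...........###########################..............######################
300 ###############################################################################################
308 ###########.######################################################################...##########
316 #########.#..######################################################################..##########
324 #######.....###.######################################################################..#.#####
[[254. 348.]
 [358. 346.]
 [360. 248.]
 [247. 250.]]
[[410. 301.]
 [205. 299.]]
```

Post P1 overhangs the plate end by about 6 mm. I regrip it and shift it by +20 mm in y.

```bash
p="python3 -m pendant"
$p '[1,-0.125,-0.04,0,0,-0.0048,0, 1,-0.125,-0.04,0.2,0,-0.0048,0, 1,-0.125,-0.04,0.4,0,-0.0048,0, 1,-0.125,-0.04,0.46,0,-0.0048,0, 0.4,-0.125,-0.04,0.46,0,-0.0048,0, 0.4,-0.125,-0.04,0.46,0,-0.0048,0, 0.4,-0.125,-0.04,0.46,0,-0.0048,0, 0.4,-0.125,-0.04,0.46,0,-0.0048,0, 0.4,-0.125,-0.04,0.46,0,-0.0048,0]' 25 | sed -n 2,9p
python3 - <<'E'
from h import *
st()
E
$p '[0.4,0,0,-0.025,0,0,0, 0.4,0.07,0.02,-0.025,0,0,0, 0.4,0.13,0.04,-0.025,0,0,0, 0.4,0.135,0.04,-0.025,0,0,0, 0.4,0.135,0.04,-0.025,0,0,0, 0.4,0.135,0.04,-0.002,0,0,0, 0.4,0.135,0.04,-0.002,0,0,0]' | sed -n 2,9p
python3 - <<'E'
from h import *
st()
E
```

```text
tool_pos: [0.4831, -0.4135, 0.0831]
eef_rot: [0.714, 0.7, -0.0, 0.002]
contact_force: [-0.7, 0.8, 6.1]
opening: 0.637
finger_force: 24.8
t 56.0 p [ 0.4831 -0.4135  0.0831] yaw 88.82 F [-0.7  0.8  6.1] op 0.637 ff 24.8 q7 0.03 down [ 0.003 -0.003 -1.   ]
tool_pos: [0.4894, -0.3931, 0.083]
eef_rot: [0.714, 0.7, -0.0, 0.002]
contact_force: [-1.5, 1.1, 7.5]
opening: 0.636
finger_force: 24.8
t 56.8 p [ 0.4894 -0.3931  0.083 ] yaw 88.81 F [-1.5  1.1  7.5] op 0.636 ff 24.8 q7 -0.01 down [ 0.002 -0.003 -1.   ]
```

```bash
p="python3 -m pendant"
$p '[0.8,0,0,0,0,0,0, 0.9,0,0,0,0,0,0, 0.9,0,0,-0.1,0,0,0, 1,0,0,-0.4,0,0,0, 1,0.02,0,-0.45,0,0,0, 1,0.02,0,-0.45,0,0,0]' | sed -n 2,3p
python3 - <<'E'
from h import *
st()
w=r.snapshot("wrist");h=cv2.cvtColor(w["img"],cv2.COLOR_RGB2HSV)
for j in range(100,330,6): print('%3d'%j,''.join('#' if a else '.' for a in h[j,120:500:4,1]>75))
for y in(-.421,-.365): print(P(w,np.array([[.461,y,.03],[.517,y,.03],[.461,y,.09],[.517,y,.09]])).round().tolist())
print(P(w,np.array([[.555,-.4388,.03],[.4157,-.4344,.03]])).round())
E
```

```text
tool_pos: [0.4905, -0.39, 0.1521]
eef_rot: [0.714, 0.7, 0.001, 0.004]
t 57.4 p [ 0.4905 -0.39    0.1521] yaw 88.83 F [ 0.7  0.2 -0.5] op 0.999 ff 0.0 q7 0.04 down [ 0.006 -0.004 -1.   ]
100 ################.............###############################...............####.............###
106 ################.............###############################...............####.............###
112 ################..............##############################...............####.............###
118 ################..............##############################...............####.............###
124 ################..............##############################...............####.............###
130 ################..............##############################...............####.............###
136 ################..............##############################...............####.............###
142 #################.............##############################..............#####.............###
148 #################.............##############################..............#####.............###
154 ##########
[... 2442 characters left out ...]
#########..........########################
304 ###########...###....##############################################################.###########
310 ##########.#..####.############################################################################
316 #########.#..###..#################################################################.###.#######
322 #######........#.####################################################################.#########
328 ######....##.##########################################################################.#.#####
[[267.0, 282.0], [349.0, 280.0], [256.0, 329.0], [360.0, 327.0]]
[[262.0, 201.0], [350.0, 199.0], [248.0, 230.0], [362.0, 228.0]]
[[404. 302.]
 [202. 301.]]
```

The post's bottom edges at rows 199 and 281, against the plate end at row 302, put it about 14 mm inside the plate. Now the knob.

```bash
p="python3 -m pendant"
$p '[1,0.1,0,-0.3,0,0,-0.09, 1,0.2,0,-0.3,0,0,-0.18, 1,0.3,0,-0.3,0,0,-0.27, 1,0.4,0,-0.3,0,0,-0.36, 1,0.5,0,-0.3,0,0,-0.45, 1,0.6,0,-0.3,0,0,-0.54, 1,0.7,0,-0.3,0,0,-0.63, 1,0.8,0,-0.3,0,0,-0.72, 1,0.9,0,-0.3,0,0,-0.81, 1,1,0,-0.3,0,0,-0.9, 1,1,0,-0.3,0,0,-1, 1,1,0,-0.3,0,0,-1]' | sed -n 2,3p
$p '[0.7,0,0.33,0,0,0,0, 0.7,0,0.66,0,0,0,0, 0.7,0,1,0,0,0,0, 0.7,0,1,0,0,0,0, 0.7,0,1,0,0,0,0]' | sed -n 2,3p
python3 - <<'E'
from h import *
st();print(go(.4926,-.0752,.12,np.deg2rad(178.9)))
E
```

```text
tool_pos: [0.4913, -0.2394, 0.1929]
eef_rot: [0.01, 1.0, -0.0, -0.0]
tool_pos: [0.495, -0.089, 0.1936]
eef_rot: [0.01, 1.0, -0.001, 0.001]
t 59.1 p [ 0.495  -0.089   0.1936] yaw 178.83 F [-0.4 -0.1  0.5] op 0.699 ff 0.0 q7 0.73 down [ 0.001 -0.003 -1.   ]
(array([0.0187, 0.0926, 0.4903]), array([-0.0017,  0.0007, -0.0008]))
```

```bash
p="python3 -m pendant"
$p '[0.7,0.018,0.09,0.1,0,0,0, 0.7,0.018,0.09,0.3,0,0,0, 0.7,0.018,0.09,0.48,0,0,0, 0.7,0.018,0.09,0.48,0,0,0]' | sed -n 2,3p
python3 - <<'E'
from h import *
st();print(go(.4926,-.0752,.058,np.deg2rad(178.9)))
w=r.snapshot("wrist");k=P(w,[[.4926,-.0752,.061],[.4926+.022,-.0752,.061],[.4926-.022,-.0752,.061],[.4926,-.0752,.035]]);print(k.round())
v=w["img"].sum(2);x,y=k[0].astype(int)
for j in range(max(0,y-70),min(480,y+70),5): print('%3d'%j,''.join('@' if a<130 else '+' if a<260 else '.' for a in v[j,x-120:x+120:4]))
E
```

```text
tool_pos: [0.4906, -0.0791, 0.1188]
eef_rot: [0.013, 1.0, -0.002, -0.002]
t 59.5 p [ 0.4906 -0.0791  0.1188] yaw 178.54 F [-0.9 -1.6 -0.1] op 0.701 ff 0.0 q7 0.56 down [-0.005 -0.004 -1.   ]
(array([-0.0146,  0.0282,  0.4049]), array([-0.0026, -0.0031, -0.004 ]))
[[319. 283.]
 [320. 321.]
 [318. 241.]
 [318. 263.]]
212 ............................................................
217 ............................................................
222 ............................................................
227 ............................................................
232 ............................++++++++........................
237 ..........................++++++++++++......................
242 ..................+.....+++++++++++++++.....................
247 ....+..........+..+.....++++++++++++++++....................
252 ....+...........++.....+++++++++++++++++.........+..........
257 ....+......+++++++.....++++++++++++++++++........+..........
262 ....+....+.+++++++....+++++++++++++++++++........+..........
267 .....+++++++++++++....+++++++@+++++++++++....+...+..........
272
[... 336 characters left out ...]
+++++++++++++.....+@@+++++.....++++++++...........
302 .@++@@@@@+++++++++++++++.....@@..++....++++++++++++++++++...
307 +++@@@@@@++++++++++++++++++..@@..++.++++++++++++++++++++++..
312 +@@@@@@@@@+++++++++++++++++++@@..++++++++++++++++++++++++++.
317 @@@@@@@@@@+++++++++++++++++++@@..+++++++++++++++@+++++++++++
322 @@@@@@@@@@++++++++++++++++++.++..+++++++++++++++++++++++++++
327 @@@@@@@@@@+++++++++++++++++........+++++++++++++++++++++++++
332 @@@@@@@@@@++++++++++++++++.........+++++++++++++++++++++++++
337 @@@@@@@@@@++++++++++++++......................+++@++++++++++
342 @@@@@@@@@@++++++++++++.........................+++@@@@++++++
347 @@@@@@@@@+++++++++++............................@++@@@++@+@+
```

```bash
p="python3 -m pendant"
$p '[0.7,-0.01,0.046,0.1,-0.0026,-0.003,-0.004, 0.7,-0.01,0.046,0.3,-0.0026,-0.003,-0.004, 0.7,-0.01,0.046,0.4,-0.0026,-0.003,-0.004, 0.7,-0.01,0.046,0.403,-0.0026,-0.003,-0.004, 0.7,-0.01,0.046,0.403,-0.0026,-0.003,-0.004]' | sed -n 2,4p
python3 - <<'E'
from h import *
st()
E
$p '[0,0,0,0,0,0,0, 0,0,0,0,0,0,0, 0,0,0,0,0,0,0, 0,0,0,0,0,0,0, 0,0,0,0,0,0,0, 0,0,0,0,0,0,0, 0,0,0,0,0,0,0]' 20 | sed -n 2,9p
python3 - <<'E'
from h import *
st();print(pose()[0]['moment'])
E
```

```text
tool_pos: [0.4954, -0.0701, 0.0624]
eef_rot: [0.008, 1.0, 0.001, 0.004]
contact_force: [-0.3, 0.6, 0.1]
t 60.0 p [ 0.4954 -0.0701  0.0624] yaw 179.07 F [-0.3  0.6  0.1] op 0.703 ff 0.0 q7 0.41 down [ 0.008  0.002 -1.   ]
tool_pos: [0.4947, -0.0729, 0.0615]
eef_rot: [0.008, 1.0, -0.002, 0.003]
contact_force: [-0.6, -6.6, 4.3]
opening: 0.147
finger_force: 20.0
t 60.8 p [ 0.4947 -0.0729  0.0615] yaw 179.03 F [-0.6 -6.6  4.3] op 0.147 ff 20.0 q7 0.41 down [ 0.006 -0.005 -1.   ]
[-1.18157392 -0.17284442 -0.02340973]
```

```bash
p="python3 -m pendant"
$p '[0,0.012,-0.02,0.02,0,0,0, 0,0.012,-0.02,0.02,0,0,0, 0,0.012,-0.02,0.02,0,0,0]' | sed -n 2,4p
$p '[0,0,0,0,0,0,0.08, 0,0,0,0,0,0,0.16, 0,0,0,0,0,0,0.24, 0,0,0,0,0,0,0.32, 0,0,0,0,0,0,0.4, 0,0,0,0,0,0,0.48, 0,0,0,0,0,0,0.56, 0,0,0,0,0,0,0.64, 0,0,0,0,0,0,0.7, 0,0,0,0,0,0,0.74, 0,0,0,0,0,0,0.76, 0,0,0,0,0,0,0.76]' | sed -n 2,9p
python3 - <<'E'
from h import *
st();print(pose()[0]['moment'])
E
```

```text
tool_pos: [0.4947, -0.073, 0.0606]
eef_rot: [0.007, 1.0, -0.0, 0.006]
contact_force: [-0.8, -3.1, 19.6]
tool_pos: [0.4933, -0.0751, 0.0605]
eef_rot: [0.569, 0.823, 0.001, 0.005]
contact_force: [-2.8, -5.3, 24.2]
opening: 0.144
finger_force: 20.0
t 62.2 p [ 0.4933 -0.0751  0.0605] yaw 110.68 F [-2.8 -5.3 24.2] op 0.144 ff 20.0 q7 -0.7 down [ 0.009 -0.004 -1.   ]
[-1.31606753  0.59398582  0.09663576]
```

```bash
p="python3 -m pendant"
$p '[0,0,0,-0.02,0,0,0.03, 0,0,0,-0.02,0,0,0.06, 0,0,0,-0.02,0,0,0.06, 0,0,0,-0.02,0,0,0.06]' | sed -n 2,4p
python3 - <<'E'
from h import *
st();print(pose()[0]['moment'])
E
$p '[0,0,0,0,0,0,0.04, 0,0,0,0,0,0,0.07, 0,0,0,0,0,0,0.07, 0,0,0,0,0,0,0.07]' | sed -n 2,4p
python3 - <<'E'
from h import *
st();print(pose()[0]['moment'])
E
```

```text
tool_pos: [0.4931, -0.0749, 0.061]
eef_rot: [0.606, 0.795, 0.001, 0.003]
contact_force: [2.3, -3.9, -4.2]
t 62.6 p [ 0.4931 -0.0749  0.061 ] yaw 105.38 F [ 2.3 -3.9 -4.2] op 0.15 ff 20.0 q7 -0.77 down [ 0.006 -0.002 -1.   ]
[-1.09862924 -0.55819244  0.41696143]
tool_pos: [0.493, -0.0745, 0.0611]
eef_rot: [0.648, 0.761, 0.001, 0.003]
contact_force: [1.7, -5.4, -2.9]
t 63.0 p [ 0.493  -0.0745  0.0611] yaw 99.15 F [ 1.7 -5.4 -2.9] op 0.167 ff 22.5 q7 -0.87 down [ 0.006 -0.002 -1.   ]
[-1.05956826 -0.49661871  0.59822018]
```

```bash
p="python3 -m pendant"
$p '[1,0,0,0,0,0,-0.06, 1,0,0,0,0,0,-0.06, 1,0,0,0,0,0,-0.06, 1,0,0,0,0,0,-0.06, 1,0,0,0,0,0,-0.06, 1,0,0,0,0,0,-0.06, 1,0,0,0,0,0,-0.06, 1,0,0,-0.3,0,0,-0.06, 1,0,0,-0.7,0,0,-0.06, 1,0,0,-1,0,0,-0.06, 1,0,0,-1,0,0,-0.06]' | sed -n 2,9p
$p '[1,-0,-0.3,-0.3,0,0,0, 1,0.6,-0.6,-0.3,0,0,0, 1,1,-0.6,-0.3,0,0,0, 1,1,-0.6,-0.3,0,0,0]' | sed -n 2,3p
python3 - <<'E'
from h import *
st();s=r.snapshot("scene");h=cv2.cvtColor(s["img"],cv2.COLOR_RGB2HSV);m=h[:,:,1]>75
for j in range(219,279,2): print(j,''.join('#' if a else '.' for a in m[j,103:190]),''.join('@' if a<100 else '+' if a<250 else '.' for a in s["img"][j,190:285].astype(int).sum(1)))
print(P(s,[[.517,-.175,.03],[.517,-.231,.03],[.517,-.27,.03],[.517,-.326,.03],[.517,-.365,.03],[.517,-.421,.03]]).round(1).tolist())
o=cv2.imread("pics/top0.png");t=r.snapshot("top")["img"][:,:,::-1]
os=cv2.imread("pics/scene0.png");n=s["img"][:,:,::-1]
for nm,(x,y,w,hh) in dict(tube=(300,208,32,34),cup=(215,290,36,45),hammer=(148,272,42,105),knob=(240,230,32,30)).items():
    T=os[y:y+hh,x:x+w];R_=cv2.matchTemplate(n[y-8:y+hh+8,x-8:x+w+8],T,cv2.TM_CCOEFF_NORMED);_,v,_,l=cv2.minMaxLoc(R_);print(nm,round(v,3),l)
E
```

```text
tool_pos: [0.4946, -0.0717, 0.2165]
eef_rot: [0.612, 0.791, 0.006, 0.006]
contact_force: [0.4, -0.4, -0.2]
opening: 1.003
finger_force: 0.0
tool_pos: [0.3711, 0.0403, 0.2553]
eef_rot: [0.614, 0.79, 0.003, 0.002]
t 64.5 p [0.3711 0.0403 0.2553] yaw 104.3 F [0.9 1.1 0.1] op 0.997 ff 0.0 q7 -0.73 down [ 0.007  0.002 -1.   ]
219 ####################################################################################### ++++...++++++++++++++++++++++++++++++++++++++++++++++++++++++++++++++++++++++++++++++++++++++++
221 ####################################################################################### ...........++++++++++++++++++++++++++++++++++++++++++++++++++++++++++++++++++++++++++++++++++++
223 ####################################################################################### ..........+++++++++++++++++++++++++++++++++++++++++++++++++++++++++++++++++++++++++++++++++++++
225 ####################################################################################### ................................+...++++++++.++++++++++++++++++++++++++++++++++++++++++++++++++
227 #####################
[... 4332 characters left out ...]
.......................................................... ++++++++++++++++++++++++++++++++++++++++++++++++++++++++++++++++++++++++++++++++++.............
275 #####################################################################.################# ++++++++++++++++++++++++++++++++++++++++++++++++++++++++++++++++++++++++++++++++...............
277 ######################################################.............................#### ...............................................................................................
[[217.6, 255.2], [196.3, 255.8], [181.4, 256.2], [160.1, 256.7], [145.2, 257.1], [123.8, 257.7]]
tube 0.995 (8, 8)
cup 0.994 (8, 8)
hammer 0.992 (8, 8)
knob 0.916 (8, 8)
```

```bash
python3 -c "
from plant import r
print(r.finish_job())"
```

```text
the job is handed in; nothing more can be done
None
```

The job is handed in: all three posts stand fully on the drying plate with plugs pressed in (flush as far as the cameras can resolve), the knob was turned to its stop and sprang back, and the tube, hammer and cup did not move. I made one correction along the way, moving the first post about 20 mm inward because it overhung the plate end.

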